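# Build the sieve stack on the shaker

### The arm

A 7-joint arm with a two-finger parallel gripper is mounted at the origin on a cart in front of the work surface, level with it; the furniture and walls round the work are solid. World frame = base frame: x ahead of the robot, y to its left, z up, the work surface at z = 0. Lengths are in m, angles in rad, forces in N, time in s.
With the tool pointing down it reaches from about 0.4 to 0.85 m from the base axis. Payload 4.5 kg.
Tool frame: the origin (TCP) lies midway between the tips of the shut fingers; the grasp point (between the pads) lies behind it (r.grip_point_offset is the z of the grasp point in the tool frame, in m); z points along the fingers, y is the line along which they close (so a half turn about z gives the same grasp; the last joint's range is limited). The gripper opens to 88 mm and grips with 3 to 60 N. Pads are 18 mm wide; open, the fingers measure 123 mm over their backs; the gripper's body (75 mm by 187 mm) begins 45 mm behind the grasp point.
Start: joints at [1.263, 0.689, -0.195, 1.565, 0.157, 0.902, -0.215], TCP at [0.21, -0.589, 0.239] pointing down, gripper open.
Joint ranges: [-3.01, 3.01], [-0.46, 2.08], [-1.47, 1.51], [0.13, 2.56], [-1, 4.14], [0.04, 2.09], [-2.66, 2.66]. Speed limits (rad/s): [2.57, 2.57, 3.14, 3.14, 3.14, 3.14, 3.14].

### API

Orientations are given as a unit quaternion [x, y, z, w].
In Python, from plant import r, optics, workorder gives the robot as it stands.
- The arm moves only by the shell command python3 -m creep 'ROWS' [FORCE]. ROWS is JSON, a list of rows, each an object of numbers: "grip": the gripper command: -1 is shut, 1 is fully open, values between are in proportion; "tx", "ty", "tz": the shift along the tool's x, y, z in cm; "spin": the turn about the tool's z in degrees. In form: [{"grip": .., "tx": .., "ty": .., "tz": .., "spin": ..}, ...]. A call has 1 to 8 rows; each row shifts and turns the commanded pose from where the row before left it, along the tool's axes as they then stand; what a row does not reach is not made up. A row lasts 1/12 s, in which the tool goes at most 41.7 mm and 7.16 degrees, less where a joint would pass 70% of its speed; a pose out of reach is approached as far as the arm can. A call with a gripper value outside its range is refused whole. The fingers move at their own pace and stop on an object; FORCE is the grip in N (left out, the last holds). Time passes only in rows, so rows that do not move let the fingers close. It gives the time, the measured TCP pose, the force, the opening and the grip force at its end, in the units of the state.
- r.get_state(): the state, without advancing time (a new reading comes with each control period).
- optics.snapshot(name): name is "side" or "top"; returns (picture, depth): 480x640x3 uint8, red, green, blue; 480x640 float32, m along the optical axis (not along the pixel's ray), 0 where there is no reading.
- optics.get_calibration(name): a dict with "fx", "fy", "cx", "cy" (pixels), "extrinsics" (4x4, takes a point from world to camera coordinates). Camera axes: x right, y down, z forward; pixel columns grow to the right and rows downward; lengths in m; the calibration is good to about 2 mm. A picture is of the moment at which its call begins. get_calibration takes no time and is no camera call.
- workorder.finish_job(): hands the job in; it is judged then, once.
The state is a dict: "clock": time; "q": joint angles; "qd": joint speeds; "joint_torque": joint torques, N m; "tool_pos": TCP position; "eef_rot": TCP orientation; "contact_force": force on the tool from outside, world axes, zero at the start; "moment": the same for the moment, N m; "opening": opening from 0.0 (shut) to 1.0 (fully open); "finger_force": force on a finger pad.
Only numpy, scipy, OpenCV 4.12 (cv2) and the standard library are available. Lean on these libraries where they do the work, as an engineer would, in place of code of your own. Each camera call takes 0.05 s, during which the arm holds its last target. There are 200 camera calls.

### The job

Build the sieve stack on the shaker from the bottom up, one piece at a time: put the blue fine sieve into the steel pan on the shaker, then the yellow medium sieve on it, then the red coarse sieve, and last the lid with the black knob. Let go of each piece once it is fully seated, level on the one below, and leave the stack standing at rest; do not disturb the sample jar, the white pot or the roll of tape.

Things in the scene. Friction and masses are not known exactly. Their poses are not given: they have to be found in the camera images.
- sieve_blue: Loose fine sieve, 90 g: round blue frame, very close-meshed wire. Stands upright. Origin: centre of underside, z up. Spigot z 0-8 mm (radius 21, widening to 24); frame z 8-40 mm, outer diameter 60, bore radius 26.5. Spigot drops into the bore of the pan or sieve below until the shoulder (z 8) rests on its rim: origin then 32 mm over that sieve's origin. Grip the frame across its diameter, fingertips above the shoulder.
- sieve_yellow: Loose medium sieve, 90 g: round yellow frame, medium-meshed wire. Stands upright. Origin: centre of underside, z up. Spigot z 0-8 mm (radius 21, widening to 24); frame z 8-40 mm, outer diameter 60, bore radius 26.5. Spigot drops into the bore of the pan or sieve below until the shoulder (z 8) rests on its rim: origin then 32 mm over that sieve's origin. Grip the frame across its diameter, fingertips above the shoulder.
- sieve_red: Loose coarse sieve, 90 g: round red frame, wide-meshed wire. Stands upright. Origin: centre of underside, z up. Spigot z 0-8 mm (radius 21, widening to 24); frame z 8-40 mm, outer diameter 60, bore radius 26.5. Spigot drops into the bore of the pan or sieve below until the shoulder (z 8) rests on its rim: origin then 32 mm over that sieve's origin. Grip the frame across its diameter, fingertips above the shoulder.
- sieve_lid: Loose lid, 80 g: aluminium disc, 60 mm diameter, black knob in the middle. Stands upright. Origin: centre of underside, z up. Spigot z 0-6 mm (radius 21, widening to 24), disc z 6-12, knob z 12-44 (17 mm diameter; head 21 mm diameter from z 36). Grip the knob. Seated, its origin is 34 mm over the origin of the sieve below.
- shaker: Sieve shaker, fixed: white housing 110 x 110 x 38 mm, knob and display on its -x side; on top a steel collecting pan, open upward, outer diameter 60 mm, bore radius 26.5, rim 70 mm above the bench, clamp dogs at its foot below 52 mm. Origin: centre of the housing's underside at bench height, on the pan's axis, z up. A sieve seated in the pan has its origin 62 mm over this one.
- sample_jar: Bystander: jar of tan sample with a blue screw cap, 60 mm diameter, 74 mm high, loose. Origin at the centre of its underside.
- white_pot: Bystander: small white screw-cap pot, 43 mm diameter, 53 mm high, loose. Origin at the centre of its underside.
- tape_roll: Bystander: roll of brown tape lying flat, 90 mm diameter, 18 mm high, loose. Origin at the centre of its underside.
There are look-alikes about, which are no part of the job. What is shaped like the sieve_blue but turquoise is not meant.

How it is judged:
By the outcome, as a careful person would: the job done as asked, in the order asked, and still so for the second after the job is handed in, with the robot touching nothing.
It also fails if it takes over 99 s, if anything falls off the work surface, if the arm or the gripper's body presses on something with over 40 N, if the wrist force passes 120 N, or if a joint passes its speed limit or range.

## Working session

There is one attempt and no reset: what is moved stays moved. The work goes in short steps, Python scripts to look and compute and a shell command to move; the robot and the scene stay as the last step left them, time stands still between calls to the robot, and variables do not carry over. Pictures are saved under pics/ and viewed, at most 14 in all, crops included, and the job is handed in when it is done.

```bash
mkdir -p pics; ls
python3 - <<'E'
from plant import r, optics, workorder
import cv2,numpy as np
for n in("side","top"):
    p,d=optics.snapshot(n); cv2.imwrite(f"pics/{n}0.png",p[...,::-1]); np.savez(f"pics/{n}0.npz",p=p,d=d)
    c=optics.get_calibration(n); print(n,c); E=np.array(c["extrinsics"]); print(-E[:3,:3].T@E[:3,3])
print(r.get_state(), r.grip_point_offset)
E
```

```text
pics
side {'fx': 602.2770256009771, 'fy': 602.2770256009771, 'cx': 322.68110114566207, 'cy': 240.50944181003285, 'extrinsics': array([[ 0.96453942, -0.26383387,  0.00744297, -0.49682254],
       [-0.10445723, -0.40747443, -0.90722284,  0.09758524],
       [ 0.24238893,  0.87427472, -0.42058451,  1.4709277 ],
       [ 0.        ,  0.        ,  0.        ,  1.        ]])}
[ 0.13286181 -1.37731002  0.7108788 ]
top {'fx': 569.2843024181157, 'fy': 569.2843024181157, 'cx': 335.8368150235036, 'cy': 236.9066067807271, 'extrinsics': array([[-0.0068286 , -0.99996901,  0.00391847,  0.03986967],
       [-0.99787547,  0.0065603 , -0.06481906,  0.54497593],
       [ 0.06479134, -0.00435277, -0.99788934,  1.55138095],
       [ 0.        ,  0.        ,  0.        ,  1.        ]])}
[0.44357431 0.04304603 1.58327511]
{'clock': 0.1, 'q': array([ 1.26279412,  0.68987092, -0.19451786,  1.56622262,  0.15728323,
        0.90250961, -0.21517312]), 'qd': array([-1.34712352e-05, -1.97525143e-03, -2.89367230e-04, -2.98652564e-03,
        4.72125195e-04, -1.88518767e-03,  4.48554559e-04]), 'joint_torque': array([-3.17079888e-03, -5.28500140e+01, -1.27167083e+00, -1.53838116e+01,
       -5.25912561e-02,  1.97413094e-03,  3.46590537e-05]), 'tool_pos': array([ 0.20926404, -0.58833006,  0.23801303]), 'eef_rot': array([ 9.85432533e-01,  1.70064885e-01, -1.92179044e-04, -7.87865963e-04]), 'contact_force': array([ 0.19487438, -0.53003719, -0.14745958]), 'moment': array([0.00319007, 0.01267809, 0.01731949]), 'finger_force': 0.0, 'opening': 1.0011871829040535} -0.0187
```

View pics/top0.png

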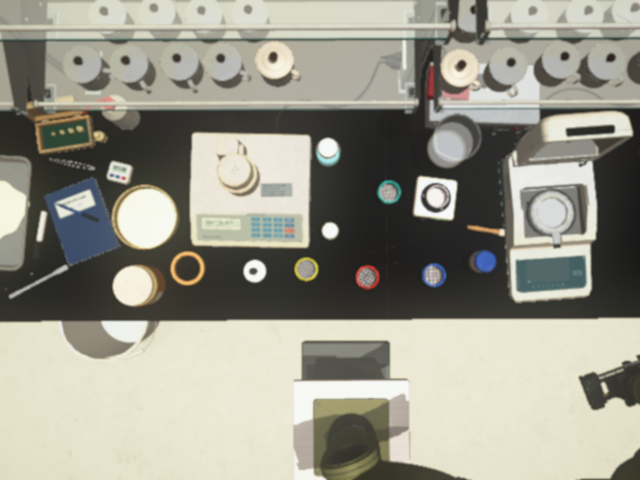

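View pics/side0.png

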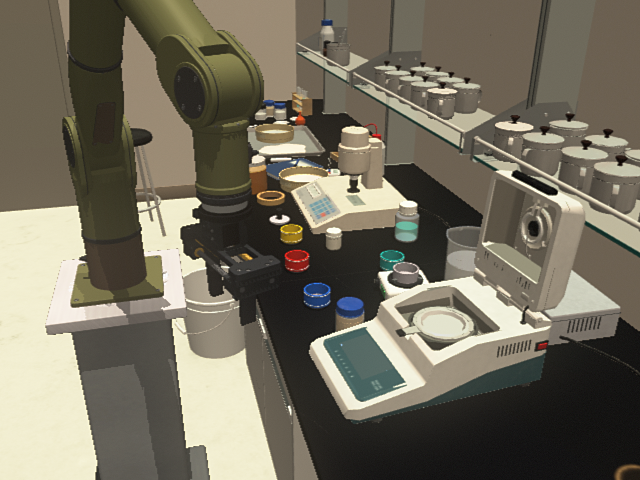

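Candidates in the top view:
- **sieve_blue:** (433,275). Look-alikes are the turquoise ring (389,192), which is excluded, and the blue jar cap (484,262).
- **sieve_yellow:** (306,269). The tape ring (187,268) could be taken for it.
- **sieve_red:** (367,277).
- **lid:** (255,271). The white pot (330,231) could be taken for it.
- **shaker pan:** (436,197).

I'll check these choices in a close crop and measure them.

```bash
cat > h.py <<'E'
import numpy as np,cv2
from plant import r,optics
def ray(n,uv,z):
    c=optics.get_calibration(n);E=np.array(c["extrinsics"]);R=E[:3,:3];o=-R.T@E[:3,3]
    d=R.T@np.array([(uv[0]-c["cx"])/c["fx"],(uv[1]-c["cy"])/c["fy"],1]);return o+d*(z-o[2])/d[2]
def proj(n,p):
    c=optics.get_calibration(n);E=np.array(c["extrinsics"]);q=E[:3,:3]@p+E[:3,3]
    return np.array([c["fx"]*q[0]/q[2]+c["cx"],c["fy"]*q[1]/q[2]+c["cy"]])
H=dict(red=[(0,8),(172,180)],yellow=[(22,35)],blue=[(105,125)],turq=[(78,98)])
def blobs(p,col,smin=110,vmin=60):
    h=cv2.cvtColor(p,cv2.COLOR_RGB2HSV);m=0
    for a,b in H[col]: m=m|cv2.inRange(h,(a,smin,vmin),(b,255,255))
    m=cv2.morphologyEx(m,cv2.MORPH_CLOSE,np.ones((3,3)))
    o=[]
    for k in cv2.findContours(m,cv2.RETR_EXTERNAL,cv2.CHAIN_APPROX_NONE)[0]:
        k=cv2.convexHull(k);M=cv2.moments(k)
        if M["m00"]>60:o.append((M["m10"]/M["m00"],M["m01"]/M["m00"],M["m00"]))
    return o
E
python3 - <<'E'
from h import *
T=np.load("pics/top0.npz");S=np.load("pics/side0.npz")
for n,D,box in(("top",T,(160,150,520,320)),("side",S,(230,150,460,340))):
    for c in H:
        for b in blobs(D["p"],c):
            if box[0]<b[0]<box[2] and box[1]<b[1]<box[3]: print(n,c,np.round(b,1),ray(n,b[:2],.024).round(4), "d->z", D["d"][int(b[1]),int(b[0])])
t=T["p"][170:300,230:510,::-1];a=cv2.resize(t,None,fx=2.85,fy=2.85,interpolation=3)
cv2.imwrite("pics/c1.png",a)
s=S["p"][190:340,250:430,::-1];cv2.imwrite("pics/c2.png",cv2.resize(s,None,fx=4,fy=4,interpolation=3))
E
```

```text
top red [367.1 276.8 482.5] [ 0.435  -0.0485  0.024 ] d->z 1.5721956
top yellow [305.9 268.8 472. ] [0.458  0.1187 0.024 ] d->z 1.571551
top blue [434.1 274.6 447.5] [ 0.4398 -0.2317  0.024 ] d->z 1.5678498
top blue [485.4 260.9 357.5] [ 0.4764 -0.3732  0.024 ] d->z 1.5130633
top turq [388.8 191.4 449. ] [ 0.6696 -0.1108  0.024 ] d->z 1.5900968
side red [296.5 260.  474. ] [ 0.4334 -0.0462  0.024 ] d->z 1.4928463
side yellow [291.1 233.2 375.5] [0.4562 0.1189 0.024 ] d->z 1.6544565
side blue [349.7 306.8 460. ] [ 0.4949 -0.2974  0.024 ] d->z 1.2268397
side blue [316.7 294.4 578. ] [ 0.4386 -0.2271  0.024 ] d->z 1.3912398
side turq [390.6 258.9 369. ] [ 0.6672 -0.0998  0.024 ] d->z 1.5488523
```

View pics/c1.png

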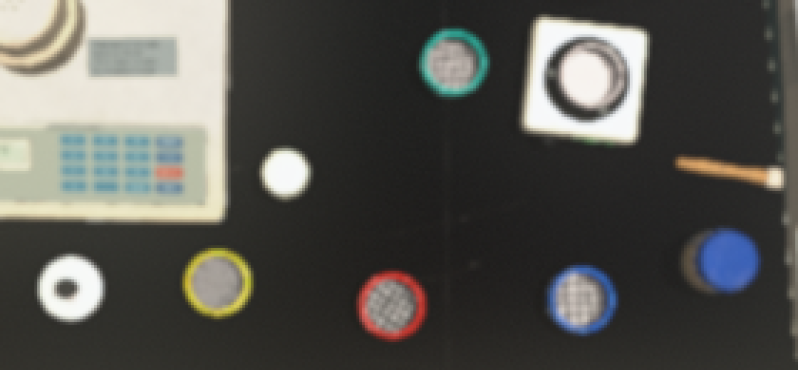

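View pics/c2.png

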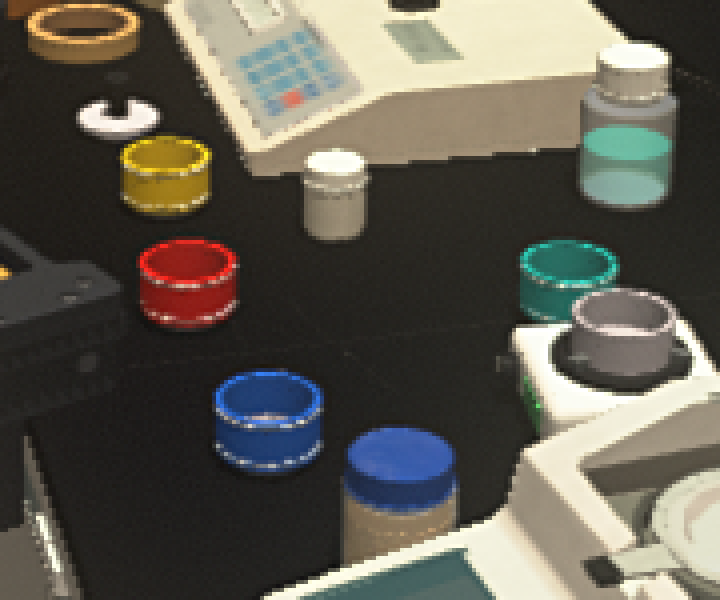

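Top crop: blue (582,299), red (392,305), yellow (218,283), lid (70,288) with its knob, pan (587,79). The turquoise ring (454,62) and jar (727,262) are told apart. I'll use depth to get the pan rim and cross-check the heights.

```bash
cat >> h.py <<'E'
def cloud(n,d):
    c=optics.get_calibration(n);E=np.array(c["extrinsics"]);v,u=np.mgrid[:480,:640]
    P=np.stack([(u-c["cx"])/c["fx"]*d,(v-c["cy"])/c["fy"]*d,d],-1)
    return np.where(d[...,None]>0,(P-E[:3,3])@E[:3,:3],np.nan)
E
python3 - <<'E'
from h import *
for n in("top","side"):
    D=np.load(f"pics/{n}0.npz");P=cloud(n,D["d"])
    print(n,"bench z",np.nanmedian(P[230:250,380:400,2]) if n=="top" else np.nanmedian(P[275:285,340:350,2]))
    for nm,(x,y),z0 in(("pan",(.65,-.235),.055),("blue",(.44,-.23),.03),("red",(.434,-.047),.03),("yel",(.457,.119),.03),("lidknob",(.45,.25),.03),("lid",(.45,.25),.006),("jar",(.46,-.37),.06),("turq",(.668,-.107),.03),("box",(.65,-.235),.03),("pot",(.56,.05),.04)):
        Q=P[(np.hypot(P[...,0]-x,P[...,1]-y)<.075 if nm=="box" else np.hypot(P[...,0]-x,P[...,1]-y)<.055)&(P[...,2]>z0)]
        if len(Q)<3: print(nm,len(Q));continue
        a,b=np.percentile(Q,[1,99],axis=0)
        print(nm,len(Q),"ext mid",((a+b)/2).round(4),"size",(b-a).round(4),"zmax",b[2].round(4))
p=np.load("pics/top0.npz")["p"][172:227,408:463,::-1];q=np.load("pics/side0.npz")["p"][250:305,375:430,::-1]
cv2.imwrite("pics/c3.png",np.hstack([cv2.resize(p,(390,390),interpolation=0),cv2.resize(q,(390,390),interpolation=0)]))
# side pan rim & box
print(ray("side",(405.8,269.5),.07),ray("top",(436,198.1),.038))
E
```

```text
top bench z -0.0027198824516326044
pan 124 ext mid [ 0.6513 -0.235   0.0648] size [0.0573 0.0586 0.0174] zmax 0.0735
blue 104 ext mid [ 0.4401 -0.2279  0.0374] size [0.057  0.0584 0.0134] zmax 0.0441
red 98 ext mid [ 0.4359 -0.0462  0.0384] size [0.0569 0.0572 0.0132] zmax 0.045
yel 99 ext mid [0.4587 0.1192 0.0381] size [0.057  0.0572 0.0152] zmax 0.0457
lidknob 48 ext mid [0.4549 0.2624 0.0417] size [0.0177 0.0195 0.0151] zmax 0.0493
lid 322 ext mid [0.4554 0.2604 0.0272] size [0.0598 0.0594 0.0419] zmax 0.0481
jar 357 ext mid [ 0.4758 -0.3588  0.0706] size [0.0517 0.0542 0.0186] zmax 0.0799
turq 100 ext mid [ 0.6685 -0.1089  0.0378] size [0.0562 0.0579 0.0139] zmax 0.0447
box 1464 ext mid [ 0.6514 -0.235   0.0505] size [0.1107 0.1084 0.0401] zmax 0.0705
pot 188 ext mid [0.562  0.0547 0.0491] size [0.038  0.0379 0.0173] zmax 0.0577
side bench z -0.0008524260303359123
pan 306 ext mid [ 0.6479 -0.2366  0.0634] size [0.0575 0.0621 0.0161] zmax 0.0715
blue 223 ext mid [ 0.4366 -0.2302  0.0358] size [0.0567 0.0619 0.0113] zmax 0.0415
red 177 ext mid [ 0.4324 -0.0479  0.0358] size [0.0574 0.065  0.0113] zmax 0.0414
yel 143 ext mid [0.4548 0.1169 0.0354] size [0.0562 0.0633 0.0106] zmax 0.0407
lidknob 36 ext mid [0.4502 0.262  0.038 ] size [0.0186 0.0276 0.015 ] zmax 0.0455
lid 187 ext mid [0.4499 0.2589 0.0257] size [0.053  0.0579 0.0387] zmax 0.045
jar 411 ext mid [ 0.4718 -0.363   0.0684] size [0.0516 0.051  0.0165] zmax 0.0766
turq 177 ext mid [ 0.6647 -0.1083  0.036 ] size [0.0573 0.063  0.0116] zmax 0.0418
box 1057 ext mid [ 0.6457 -0.2337  0.0506] size [0.1096 0.0993 0.0396] zmax 0.0704
pot 131 ext mid [0.5584 0.0511 0.0476] size [0.0397 0.0442 0.0148] zmax 0.0549
[ 0.64541775 -0.24525245  0.07      ] [ 0.64843048 -0.23827827  0.038     ]
```

View pics/c3.png

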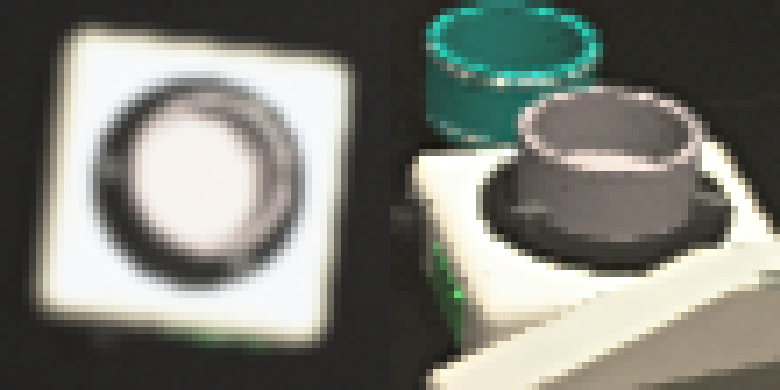

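The left crop shows the pan inside the housing at about top-view pixel (436,197), and the right crop shows its rim in the side view at about (406,269). Depth from both views agrees to 2–4 mm, and the sizes match (60 mm rings, z 0.040, rim 0.07). Averages:

| Piece | x | y |
|---|---|---|
| pan | .650 | -.236 |
| blue | .438 | -.229 |
| red | .434 | -.047 |
| yellow | .457 | .118 |
| lid | .4525 | .2605 |

First I'll spin so that tool y points along +x and tool x along +y.

```bash
python3 - <<'E'
from h import *
P=cloud("top",np.load("pics/top0.npz")["d"])
for x in(.52,.55,.58,.62):
    print(x,[ (y,np.nanmax(P[(abs(P[...,0]-x)<.008)&(abs(P[...,1]-y)<.015)][:,2]).round(3)) for y in(.12,.16,.2,.26,.3)])
E
python3 -m creep '[{"grip":1,"tx":0,"ty":0,"tz":0,"spin":-7},{"grip":1,"tx":0,"ty":0,"tz":0,"spin":-7},{"grip":1,"tx":0,"ty":0,"tz":0,"spin":-7},{"grip":1,"tx":0,"ty":0,"tz":0,"spin":-7},{"grip":1,"tx":0,"ty":0,"tz":0,"spin":-7}]' 25
python3 -m creep '[{"grip":1,"tx":0,"ty":0,"tz":0,"spin":-7},{"grip":1,"tx":0,"ty":0,"tz":0,"spin":-7},{"grip":1,"tx":0,"ty":0,"tz":0,"spin":-7},{"grip":1,"tx":0,"ty":0,"tz":0,"spin":-7},{"grip":1,"tx":0,"ty":0,"tz":0,"spin":-7}]'
```

```text
0.52 [(0.12, np.float64(0.044)), (0.16, np.float64(0.041)), (0.2, np.float64(0.037)), (0.26, np.float64(0.038)), (0.3, np.float64(0.039))]
0.55 [(0.12, np.float64(0.052)), (0.16, np.float64(0.057)), (0.2, np.float64(0.057)), (0.26, np.float64(0.055)), (0.3, np.float64(0.054))]
0.58 [(0.12, np.float64(0.064)), (0.16, np.float64(0.065)), (0.2, np.float64(0.064)), (0.26, np.float64(0.068)), (0.3, np.float64(0.066))]
0.62 [(0.12, np.float64(0.08)), (0.16, np.float64(0.079)), (0.2, np.float64(0.077)), (0.26, np.float64(0.085)), (0.3, np.float64(0.078))]
clock: 0.52
tool_pos: [0.2093, -0.5885, 0.2383]
eef_rot: [0.887, 0.461, -0.0, -0.0]
contact_force: [-0.3, -0.3, 0.3]
opening: 0.997
finger_force: 0.0
clock: 0.93
tool_pos: [0.2092, -0.5886, 0.2382]
eef_rot: [0.708, 0.707, 0.0, -0.001]
contact_force: [0.4, 0.4, -0.3]
opening: 0.999
finger_force: 0.0
```

```bash
python3 -m creep '[{"grip":1,"tx":4,"ty":0,"tz":0,"spin":0},{"grip":1,"tx":4,"ty":0,"tz":0,"spin":0},{"grip":1,"tx":4,"ty":0,"tz":0,"spin":0},{"grip":1,"tx":4,"ty":0,"tz":0,"spin":0},{"grip":1,"tx":3,"ty":2.5,"tz":0,"spin":0},{"grip":1,"tx":3,"ty":2.5,"tz":0,"spin":0},{"grip":1,"tx":3,"ty":2.5,"tz":0,"spin":0},{"grip":1,"tx":3,"ty":2.5,"tz":0,"spin":0}]'
python3 -m creep '[{"grip":1,"tx":2.6,"ty":3,"tz":0,"spin":0},{"grip":1,"tx":2.4,"ty":3,"tz":0,"spin":0},{"grip":1,"tx":2,"ty":3.5,"tz":0,"spin":0},{"grip":1,"tx":1,"ty":3.4,"tz":0,"spin":0},{"grip":1,"tx":0,"ty":0,"tz":4,"spin":0},{"grip":1,"tx":0,"ty":0,"tz":4,"spin":0},{"grip":1,"tx":0,"ty":0,"tz":2,"spin":0},{"grip":1,"tx":0,"ty":0,"tz":0,"spin":0}]'
```

```text
clock: 1.6
tool_pos: [0.312, -0.3082, 0.2387]
eef_rot: [0.71, 0.704, -0.0, -0.0]
contact_force: [0.1, 0.2, 0.1]
opening: 1.0
finger_force: 0.0
clock: 2.27
tool_pos: [0.4384, -0.2293, 0.1349]
eef_rot: [0.709, 0.705, -0.002, -0.004]
contact_force: [-0.1, -0.2, -0.5]
opening: 0.998
finger_force: 0.0
```

Run:
```python
from h import *
p,d=optics.snapshot("side");q,e=optics.snapshot("top")
print(proj("side",np.array([.4384,-.2293,.135])),proj("top",np.array([.4384,-.2293,.135])))
a=cv2.resize(p[180:330,240:400,::-1],(480,450));b=cv2.resize(q[230:320,400:464,::-1],(320,450))
cv2.imwrite("pics/g1.png",np.hstack([a,b]))
```

```text
[316.99272852 250.89005681] [440.82971531 275.19269579]
```

View pics/g1.png

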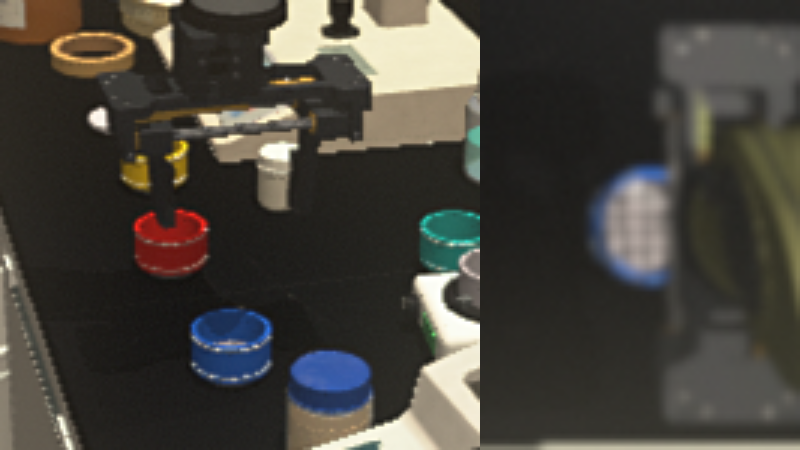

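The fingers straddle the blue sieve: side crop midpoint 234 against the ring at 231, top crop row 222 against 225. I'll descend and grip.

```bash
python3 -m creep '[{"grip":1,"tx":0,"ty":0,"tz":3,"spin":0},{"grip":1,"tx":0,"ty":0,"tz":3,"spin":0},{"grip":1,"tx":0,"ty":0,"tz":3,"spin":0},{"grip":1,"tx":0,"ty":0,"tz":2,"spin":0},{"grip":1,"tx":0,"ty":0,"tz":1.2,"spin":0},{"grip":1,"tx":0,"ty":0,"tz":0,"spin":0},{"grip":1,"tx":0,"ty":0,"tz":0,"spin":0}]' 20
python3 -m creep '[{"grip":-1,"tx":0,"ty":0,"tz":0,"spin":0},{"grip":-1,"tx":0,"ty":0,"tz":0,"spin":0},{"grip":-1,"tx":0,"ty":0,"tz":0,"spin":0},{"grip":-1,"tx":0,"ty":0,"tz":0,"spin":0},{"grip":-1,"tx":0,"ty":0,"tz":0,"spin":0},{"grip":-1,"tx":0,"ty":0,"tz":0,"spin":0}]' 20
```

```text
clock: 2.95
tool_pos: [0.4423, -0.231, 0.0179]
eef_rot: [0.71, 0.704, 0.0, 0.001]
contact_force: [-0.1, -0.7, 0.3]
opening: 0.995
finger_force: 0.0
clock: 3.45
tool_pos: [0.4412, -0.2309, 0.0174]
eef_rot: [0.71, 0.704, -0.0, 0.0]
contact_force: [-0.8, -0.0, 6.3]
opening: 0.684
finger_force: 20.0
```

```bash
python3 -m creep '[{"grip":-1,"tx":0,"ty":0,"tz":-1,"spin":0},{"grip":-1,"tx":0,"ty":0,"tz":-3,"spin":0},{"grip":-1,"tx":0,"ty":0,"tz":-3,"spin":0},{"grip":-1,"tx":0,"ty":0,"tz":-3,"spin":0},{"grip":-1,"tx":0,"ty":3,"tz":0,"spin":0},{"grip":-1,"tx":0,"ty":3,"tz":0,"spin":0},{"grip":-1,"tx":0,"ty":3,"tz":0,"spin":0},{"grip":-1,"tx":0,"ty":3,"tz":0,"spin":0}]'
python3 -m creep '[{"grip":-1,"tx":-0.5,"ty":3,"tz":0,"spin":0},{"grip":-1,"tx":0,"ty":3,"tz":0,"spin":0},{"grip":-1,"tx":0,"ty":2,"tz":0,"spin":0},{"grip":-1,"tx":0,"ty":0.8,"tz":0,"spin":0},{"grip":-1,"tx":0,"ty":0,"tz":0,"spin":0},{"grip":-1,"tx":0,"ty":0,"tz":0,"spin":0},{"grip":-1,"tx":0,"ty":0,"tz":0,"spin":0}]'
python3 - <<'E'
from h import *
q,e=optics.snapshot("top");p,d=optics.snapshot("side")
print(blobs(p,"blue"),blobs(q,"blue")); S=r.get_state();print(S["tool_pos"],S["eef_rot"])
t=S["tool_pos"];print(proj("side",t+[0,0,.007]))
cv2.imwrite("pics/g2.png",np.hstack([cv2.resize(p[170:320,320:480,::-1],(480,450)),cv2.resize(q[160:250,404:468,::-1],(320,450))]))
E
```

```text
clock: 4.12
tool_pos: [0.562, -0.2317, 0.1173]
eef_rot: [0.71, 0.704, 0.0, 0.0]
contact_force: [0.2, -0.7, -1.8]
opening: 0.685
finger_force: 20.0
clock: 4.7
tool_pos: [0.6476, -0.2374, 0.1164]
eef_rot: [0.71, 0.704, -0.001, -0.001]
contact_force: [-0.1, 0.4, -1.2]
opening: 0.683
finger_force: 20.0
[(349.67100506146056, 306.7404193781634, 461.0), (407.29306260575294, 247.05008460236886, 492.5), (274.2925170068027, 103.54931972789115, 98.0)] [(72.54605263157895, 255.71052631578948, 76.0)]
[ 0.64780297 -0.23745229  0.1166805 ] [ 7.09780153e-01  7.04422850e-01 -6.57276484e-04 -3.88750870e-04]
[407.00476137 246.87737452]
```

View pics/g2.png

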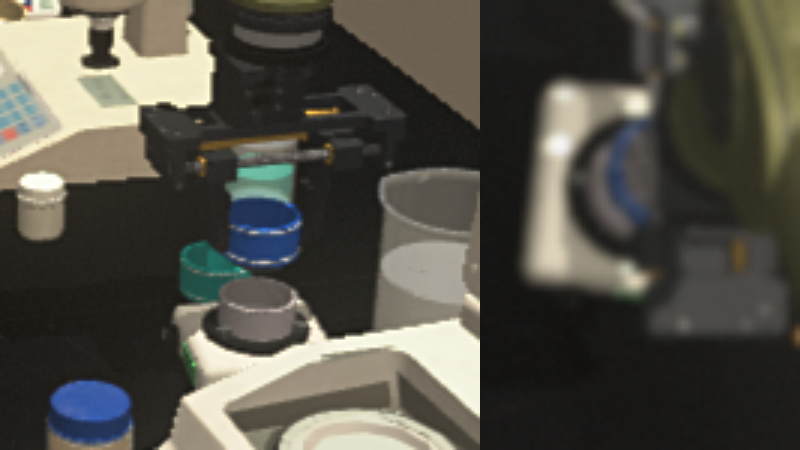

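The blue sieve is held level above the pan, with its side centroid at (407.3,247.1) against the predicted (407.0,246.9). I'll lower it slowly and watch the force.

```bash
python3 -m creep '[{"grip":-1,"tx":0,"ty":0.1,"tz":1,"spin":0},{"grip":-1,"tx":0,"ty":0,"tz":1,"spin":0},{"grip":-1,"tx":0,"ty":0,"tz":0.6,"spin":0},{"grip":-1,"tx":0,"ty":0,"tz":0.4,"spin":0},{"grip":-1,"tx":0,"ty":0,"tz":0.3,"spin":0},{"grip":-1,"tx":0,"ty":0,"tz":0,"spin":0}]'
python3 -m creep '[{"grip":-1,"tx":0,"ty":0,"tz":0.2,"spin":0},{"grip":-1,"tx":0,"ty":0,"tz":0.1,"spin":0},{"grip":-1,"tx":0,"ty":0,"tz":0,"spin":0},{"grip":-1,"tx":0,"ty":0,"tz":0,"spin":0}]'
```

```text
clock: 5.3
tool_pos: [0.6515, -0.2374, 0.0855]
eef_rot: [0.71, 0.704, 0.001, 0.002]
contact_force: [-3.6, 0.3, 9.2]
opening: 0.687
finger_force: 20.0
clock: 5.63
tool_pos: [0.6527, -0.2376, 0.0849]
eef_rot: [0.71, 0.704, 0.002, 0.003]
contact_force: [-6.8, 0.2, 18.5]
opening: 0.682
finger_force: 20.0
```

Contact came about 5 mm too high, and the force of -6.8 N in x says I'm too far +x. I'll lift slightly, shift -x and retry.

```bash
python3 -m creep '[{"grip":-1,"tx":0,"ty":0,"tz":-0.4,"spin":0},{"grip":-1,"tx":0,"ty":-0.4,"tz":0,"spin":0},{"grip":-1,"tx":0,"ty":0,"tz":0,"spin":0},{"grip":-1,"tx":0,"ty":0,"tz":0,"spin":0}]'
python3 -m creep '[{"grip":-1,"tx":0,"ty":0,"tz":0.2,"spin":0},{"grip":-1,"tx":0,"ty":0,"tz":0.2,"spin":0},{"grip":-1,"tx":0,"ty":0,"tz":0,"spin":0},{"grip":-1,"tx":0,"ty":0,"tz":0,"spin":0}]'
python3 - <<'E'
from h import *
p,d=optics.snapshot("side")
S=r.get_state();print(S["tool_pos"],S["eef_rot"],S["contact_force"],S["moment"],blobs(p,"blue"))
cv2.imwrite("pics/g3.png",cv2.resize(p[220:300,360:450,::-1],(675,600),interpolation=2))
E
```

```text
clock: 5.97
tool_pos: [0.6461, -0.2371, 0.0844]
eef_rot: [0.71, 0.705, 0.0, 0.0]
contact_force: [1.2, -0.5, 2.3]
opening: 0.685
finger_force: 20.0
clock: 6.3
tool_pos: [0.6474, -0.2374, 0.0806]
eef_rot: [0.71, 0.704, 0.001, 0.001]
contact_force: [2.9, -2.1, -0.1]
opening: 0.68
finger_force: 20.0
[ 0.64737914 -0.23743215  0.08065089] [0.70992887 0.70427183 0.00092175 0.00115375] [ 4.22652666 -1.80048681 -1.09034853] [-0.46485321 -1.69513562 -0.31318012] [(349.67100506146056, 306.7404193781634, 461.0), (406.35368956743, 260.57579062159215, 458.5), (274.27946127946126, 103.57744107744107, 99.0)]
```

View pics/g3.png

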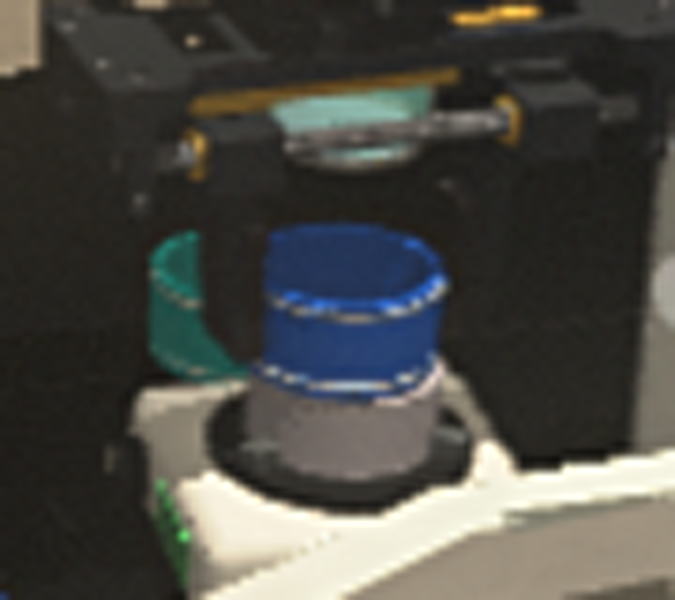

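It's nearly in. A sliver of pan rim shows at right (430,385), and the force is +x. So I'll nudge +x and down.

```bash
python3 -m creep '[{"grip":-1,"tx":0,"ty":0.2,"tz":0,"spin":0},{"grip":-1,"tx":-0.1,"ty":0,"tz":0.1,"spin":0},{"grip":-1,"tx":0,"ty":0,"tz":0,"spin":0},{"grip":-1,"tx":0,"ty":0,"tz":0,"spin":0}]'
python3 -m creep '[{"grip":-1,"tx":0,"ty":0,"tz":0.1,"spin":0},{"grip":-1,"tx":0,"ty":0,"tz":0.1,"spin":0},{"grip":-1,"tx":0,"ty":0,"tz":0,"spin":0},{"grip":-1,"tx":0,"ty":0,"tz":0,"spin":0}]'
```

```text
clock: 6.68
tool_pos: [0.6474, -0.2374, 0.0802]
eef_rot: [0.709, 0.705, -0.0, -0.001]
contact_force: [-2.6, 2.0, 5.9]
opening: 0.685
finger_force: 20.0
clock: 7.02
tool_pos: [0.6475, -0.2376, 0.0795]
eef_rot: [0.709, 0.705, -0.0, -0.0]
contact_force: [-6.5, 0.8, 12.4]
opening: 0.685
finger_force: 20.0
```

The origin is at about 0.062, which is seated. I'll release, rise and look.

```bash
python3 -m creep '[{"grip":-1,"tx":0,"ty":-0.1,"tz":-0.1,"spin":0},{"grip":1,"tx":0,"ty":0,"tz":0,"spin":0},{"grip":1,"tx":0,"ty":0,"tz":0,"spin":0},{"grip":1,"tx":0,"ty":0,"tz":0,"spin":0},{"grip":1,"tx":0,"ty":0,"tz":0,"spin":0}]'
python3 -m creep '[{"grip":1,"tx":0,"ty":0,"tz":-2,"spin":0},{"grip":1,"tx":0,"ty":0,"tz":-4,"spin":0},{"grip":1,"tx":0,"ty":0,"tz":-4,"spin":0},{"grip":1,"tx":4,"ty":-2,"tz":0,"spin":0},{"grip":1,"tx":4,"ty":-4,"tz":0,"spin":0},{"grip":1,"tx":4,"ty":-4,"tz":0,"spin":0},{"grip":1,"tx":4,"ty":-4,"tz":0,"spin":0}]'
python3 - <<'E'
from h import *
p,d=optics.snapshot("side");q,e=optics.snapshot("top")
for n,i,dd in(("side",p,d),("top",q,e)):
    P=cloud(n,dd)
    for nm,(x,y),z0 in(("blue",(.65,-.236),.09),("yel",(.457,.118),.03),("lidknob",(.4525,.26),.03)):
        Q=P[(np.hypot(P[...,0]-x,P[...,1]-y)<.055)&(P[...,2]>z0)&(P[...,2]<z0+.03)]
        if len(Q)>5:
            a,b=np.percentile(Q,[1,99],axis=0);print(n,nm,((a+b)/2).round(4),(b-a).round(4),b[2].round(4))
cv2.imwrite("pics/g4.png",np.hstack([cv2.resize(p[220:300,360:450,::-1],(450,400),interpolation=2),cv2.resize(q[170:220,410:460,::-1],(350,400))]))
E
```

```text
clock: 7.43
tool_pos: [0.6459, -0.2378, 0.0777]
eef_rot: [0.71, 0.705, -0.001, -0.001]
contact_force: [0.1, 0.7, -0.6]
opening: 0.965
finger_force: 0.0
clock: 8.02
tool_pos: [0.539, -0.1104, 0.1786]
eef_rot: [0.71, 0.704, -0.0, -0.0]
contact_force: [0.4, 0.5, 0.6]
opening: 1.001
finger_force: 0.0
side blue [ 0.6456 -0.235   0.0966] [0.058  0.0645 0.0131] 0.1032
side yel [0.4543 0.1159 0.0355] [0.057  0.0659 0.0106] 0.0408
side lidknob [0.4517 0.258  0.0373] [0.0183 0.0209 0.0135] 0.0441
top blue [ 0.6494 -0.2349  0.0985] [0.0579 0.0584 0.0162] 0.1066
top yel [0.4587 0.1191 0.0372] [0.0569 0.057  0.0126] 0.0434
top lidknob [0.4548 0.2625 0.0402] [0.0177 0.0197 0.0151] 0.0478
```

View pics/g4.png

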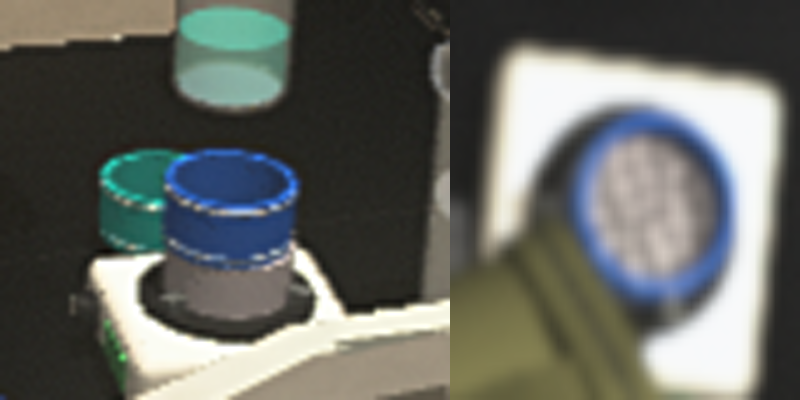

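Blue is seated level: its rim is at z 0.103 in the side view, at crop (232,180), with the jar untouched. Next is yellow at about (.4565,.1175).

```bash
python3 -m creep '[{"grip":1,"tx":4,"ty":-1.2,"tz":0,"spin":0},{"grip":1,"tx":4,"ty":-1.2,"tz":0,"spin":0},{"grip":1,"tx":4,"ty":-1.2,"tz":0,"spin":0},{"grip":1,"tx":4,"ty":-1.2,"tz":0,"spin":0},{"grip":1,"tx":4,"ty":-1.2,"tz":0,"spin":0},{"grip":1,"tx":2,"ty":-1.2,"tz":0,"spin":0},{"grip":1,"tx":0,"ty":0,"tz":0,"spin":0},{"grip":1,"tx":0,"ty":0,"tz":0,"spin":0}]'
```

```text
clock: 8.78
tool_pos: [0.4703, 0.1096, 0.1786]
eef_rot: [0.708, 0.706, -0.0, -0.0]
contact_force: [0.5, -0.3, -0.4]
opening: 1.001
finger_force: 0.0
```

```bash
python3 -m creep '[{"grip":1,"tx":0,"ty":0,"tz":3,"spin":0},{"grip":1,"tx":0,"ty":0,"tz":3,"spin":0},{"grip":1,"tx":0,"ty":0,"tz":3,"spin":0},{"grip":1,"tx":0,"ty":0,"tz":0,"spin":0},{"grip":1,"tx":0,"ty":0,"tz":0,"spin":0}]'
```

```text
clock: 9.2
tool_pos: [0.4704, 0.1066, 0.0878]
eef_rot: [0.71, 0.704, -0.002, -0.0]
contact_force: [-0.0, 0.7, 0.2]
opening: 0.998
finger_force: 0.0
```

```bash
python3 -m creep '[{"grip":1,"tx":1.1,"ty":-1.4,"tz":0,"spin":0},{"grip":1,"tx":0,"ty":0,"tz":2,"spin":0},{"grip":1,"tx":0,"ty":0,"tz":0,"spin":0},{"grip":1,"tx":0,"ty":0,"tz":0,"spin":0}]'
```

```text
clock: 9.53
tool_pos: [0.4577, 0.1189, 0.0698]
eef_rot: [0.71, 0.704, 0.0, 0.001]
contact_force: [-0.5, 0.6, 0.8]
opening: 0.998
finger_force: 0.0
```

```bash
python3 -m creep '[{"grip":1,"tx":-0.1,"ty":0,"tz":2,"spin":0},{"grip":1,"tx":0,"ty":0,"tz":2,"spin":0},{"grip":1,"tx":0,"ty":0,"tz":1.3,"spin":0},{"grip":1,"tx":0,"ty":0,"tz":0,"spin":0},{"grip":1,"tx":0,"ty":0,"tz":0,"spin":0}]'
python3 -m creep '[{"grip":-1,"tx":0,"ty":0,"tz":0,"spin":0},{"grip":-1,"tx":0,"ty":0,"tz":0,"spin":0},{"grip":-1,"tx":0,"ty":0,"tz":0,"spin":0},{"grip":-1,"tx":0,"ty":0,"tz":0,"spin":0},{"grip":-1,"tx":0,"ty":0,"tz":0,"spin":0},{"grip":-1,"tx":0,"ty":0,"tz":0,"spin":0}]'
```

```text
clock: 9.95
tool_pos: [0.4564, 0.1178, 0.0163]
eef_rot: [0.71, 0.704, -0.001, 0.0]
contact_force: [-2.9, 0.4, -1.7]
opening: 1.0
finger_force: 1.4
clock: 10.45
tool_pos: [0.4575, 0.1187, 0.0163]
eef_rot: [0.71, 0.704, 0.001, 0.0]
contact_force: [1.6, -0.4, 6.6]
opening: 0.678
finger_force: 20.0
```

```bash
python3 -m creep '[{"grip":-1,"tx":0,"ty":0,"tz":-1,"spin":0},{"grip":-1,"tx":0,"ty":0,"tz":-3,"spin":0},{"grip":-1,"tx":0,"ty":0,"tz":-4,"spin":0},{"grip":-1,"tx":0,"ty":0,"tz":-4,"spin":0},{"grip":-1,"tx":0,"ty":0,"tz":-2,"spin":0},{"grip":-1,"tx":-3,"ty":1,"tz":0,"spin":0},{"grip":-1,"tx":-3.5,"ty":2,"tz":0,"spin":0},{"grip":-1,"tx":-3.5,"ty":2,"tz":0,"spin":0}]'
python3 -m creep '[{"grip":-1,"tx":-3.5,"ty":2,"tz":0,"spin":0},{"grip":-1,"tx":-3.5,"ty":2,"tz":0,"spin":0},{"grip":-1,"tx":-3.5,"ty":2,"tz":0,"spin":0},{"grip":-1,"tx":-3.5,"ty":2,"tz":0,"spin":0},{"grip":-1,"tx":-3.5,"ty":2,"tz":0,"spin":0},{"grip":-1,"tx":-3,"ty":2,"tz":0,"spin":0},{"grip":-1,"tx":0,"ty":0,"tz":0,"spin":0},{"grip":-1,"tx":0,"ty":0,"tz":0,"spin":0}]'
```

```text
clock: 11.12
tool_pos: [0.5063, 0.0176, 0.1566]
eef_rot: [0.709, 0.706, 0.0, 0.0]
contact_force: [1.5, 0.6, -1.0]
opening: 0.676
finger_force: 20.0
clock: 11.78
tool_pos: [0.6243, -0.1907, 0.1547]
eef_rot: [0.711, 0.703, -0.001, 0.0]
contact_force: [0.4, 0.5, -1.6]
opening: 0.675
finger_force: 20.0
```

```bash
python3 -m creep '[{"grip":-1,"tx":-2.3,"ty":1.2,"tz":0,"spin":0},{"grip":-1,"tx":-2.3,"ty":1.1,"tz":0,"spin":0},{"grip":-1,"tx":0,"ty":0,"tz":0,"spin":0},{"grip":-1,"tx":0,"ty":0,"tz":0,"spin":0},{"grip":-1,"tx":0,"ty":0,"tz":0,"spin":0}]'
python3 - <<'E'
from h import *
p,d=optics.snapshot("side");t=r.get_state()["tool_pos"];o=t-[0,0,.0163]
b=[x for x in blobs(p,"yellow") if 380<x[0]<430 and x[1]<270];print(t,b,proj("side",o+[0,0,.024]))
b=[x for x in blobs(p,"blue") if 380<x[0]<430];print(b,proj("side",np.array([.6467,-.235,.086])))
E
```

```text
clock: 12.2
tool_pos: [0.6465, -0.2315, 0.1554]
eef_rot: [0.709, 0.705, 0.0, -0.001]
contact_force: [0.0, 0.3, -0.8]
opening: 0.676
finger_force: 20.0
[ 0.6466841  -0.23118954  0.15565127] [(407.2660256410256, 230.51185897435894, 520.0)] [406.63685482 229.8750995 ]
[(405.5048674051695, 260.9899295065458, 496.5)] [405.06118165 261.26590341]
```

```bash
python3 -m creep '[{"grip":-1,"tx":-0.3,"ty":0,"tz":1,"spin":0},{"grip":-1,"tx":0,"ty":0,"tz":1,"spin":0},{"grip":-1,"tx":0,"ty":0,"tz":0.8,"spin":0},{"grip":-1,"tx":0,"ty":0,"tz":0.4,"spin":0},{"grip":-1,"tx":0,"ty":0,"tz":0,"spin":0},{"grip":-1,"tx":0,"ty":0,"tz":0,"spin":0}]'
```

```text
clock: 12.75
tool_pos: [0.647, -0.2366, 0.1232]
eef_rot: [0.71, 0.705, -0.0, -0.0]
contact_force: [-0.1, -0.0, -1.0]
opening: 0.675
finger_force: 20.0
```

```bash
python3 -m creep '[{"grip":-1,"tx":0.1,"ty":0,"tz":0.4,"spin":0},{"grip":-1,"tx":0,"ty":0,"tz":0.3,"spin":0},{"grip":-1,"tx":0,"ty":0,"tz":0.3,"spin":0},{"grip":-1,"tx":0,"ty":0,"tz":0.2,"spin":0},{"grip":-1,"tx":0,"ty":0,"tz":0,"spin":0},{"grip":-1,"tx":0,"ty":0,"tz":0,"spin":0}]'
```

```text
clock: 13.25
tool_pos: [0.6471, -0.2359, 0.1116]
eef_rot: [0.71, 0.705, -0.0, -0.0]
contact_force: [0.5, -0.1, -1.3]
opening: 0.68
finger_force: 20.0
```

```bash
python3 -m creep '[{"grip":-1,"tx":0,"ty":0,"tz":0.1,"spin":0},{"grip":-1,"tx":0,"ty":0,"tz":0.1,"spin":0},{"grip":-1,"tx":0,"ty":0,"tz":0.1,"spin":0},{"grip":-1,"tx":0,"ty":0,"tz":0,"spin":0}]'
```

```text
clock: 13.58
tool_pos: [0.6475, -0.2359, 0.1104]
eef_rot: [0.71, 0.704, 0.0, 0.001]
contact_force: [-3.0, 0.6, 7.0]
opening: 0.672
finger_force: 20.0
```

Contact is at origin z 0.094, so yellow is seated. I'll release it and head for red.

```bash
python3 -m creep '[{"grip":-1,"tx":0,"ty":0,"tz":-0.1,"spin":0},{"grip":1,"tx":0,"ty":0,"tz":0,"spin":0},{"grip":1,"tx":0,"ty":0,"tz":0,"spin":0},{"grip":1,"tx":0,"ty":0,"tz":0,"spin":0},{"grip":1,"tx":0,"ty":0,"tz":0,"spin":0}]'
python3 -m creep '[{"grip":1,"tx":0,"ty":0,"tz":-2,"spin":0},{"grip":1,"tx":0,"ty":0,"tz":-4,"spin":0},{"grip":1,"tx":0,"ty":0,"tz":-1,"spin":0},{"grip":1,"tx":3,"ty":-3,"tz":0,"spin":0},{"grip":1,"tx":3,"ty":-3,"tz":0,"spin":0},{"grip":1,"tx":3,"ty":-3,"tz":0,"spin":0},{"grip":1,"tx":3,"ty":-3,"tz":0,"spin":0},{"grip":1,"tx":3,"ty":-3,"tz":0,"spin":0}]'
python3 -m creep '[{"grip":1,"tx":2,"ty":-2,"tz":0,"spin":0},{"grip":1,"tx":1,"ty":-2,"tz":0,"spin":0},{"grip":1,"tx":0,"ty":0,"tz":3,"spin":0},{"grip":1,"tx":0,"ty":0,"tz":3,"spin":0},{"grip":1,"tx":0,"ty":0,"tz":3,"spin":0},{"grip":1,"tx":0,"ty":0,"tz":0,"spin":0},{"grip":1,"tx":0,"ty":0,"tz":0,"spin":0}]'
python3 - <<'E'
from h import *
p,d=optics.snapshot("side");q,e=optics.snapshot("top")
for n,i,dd in(("side",p,d),("top",q,e)):
    P=cloud(n,dd)
    for nm,(x,y),z0,z1 in(("stack",(.648,-.235),.12,.16),("red",(.434,-.047),.03,.05)):
        Q=P[(np.hypot(P[...,0]-x,P[...,1]-y)<.055)&(P[...,2]>z0)&(P[...,2]<z1)]
        if len(Q)>5:
            a,b=np.percentile(Q,[1,99],axis=0);print(n,nm,((a+b)/2).round(4),(b-a).round(4),b[2].round(4))
cv2.imwrite("pics/g5.png",cv2.resize(p[190:310,280:440,::-1],(800,600),interpolation=2))
E
```

```text
clock: 14.0
tool_pos: [0.6472, -0.2358, 0.1095]
eef_rot: [0.71, 0.705, -0.0, -0.0]
contact_force: [0.2, 0.2, -0.0]
opening: 0.953
finger_force: 0.0
clock: 14.67
tool_pos: [0.4996, -0.0863, 0.18]
eef_rot: [0.71, 0.704, 0.001, 0.0]
contact_force: [0.3, -0.0, 0.1]
opening: 1.001
finger_force: 0.0
clock: 15.25
tool_pos: [0.4607, -0.0569, 0.0892]
eef_rot: [0.709, 0.705, -0.001, -0.001]
contact_force: [-0.1, -0.0, -0.1]
opening: 1.0
finger_force: 0.0
side stack [ 0.6459 -0.2353  0.1275] [0.0579 0.062  0.0148] 0.1349
side red [ 0.4327 -0.0473  0.0358] [0.0581 0.0625 0.0109] 0.0412
top stack [ 0.6491 -0.2355  0.1291] [0.0572 0.0591 0.0174] 0.1377
top red [ 0.4323 -0.0256  0.0374] [0.0425 0.0163 0.0122] 0.0435
```

View pics/g5.png

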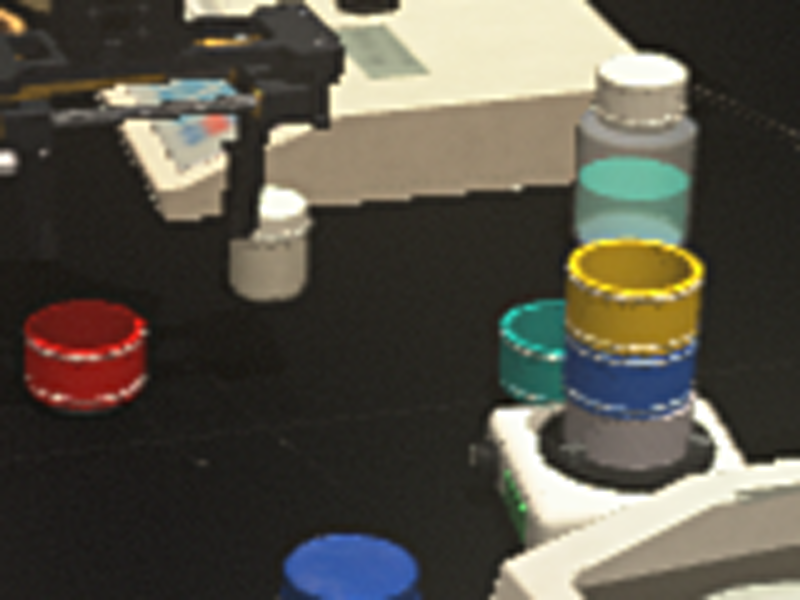

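Yellow is seated level on blue, at crop (635,300). Now red at about (.434,-.047).

```bash
python3 -m creep '[{"grip":1,"tx":1,"ty":-2.7,"tz":0,"spin":0},{"grip":1,"tx":0,"ty":0,"tz":2,"spin":0},{"grip":1,"tx":0,"ty":0,"tz":0,"spin":0},{"grip":1,"tx":0,"ty":0,"tz":0,"spin":0}]'
```

```text
clock: 15.68
tool_pos: [0.4353, -0.047, 0.0706]
eef_rot: [0.71, 0.705, 0.0, 0.001]
contact_force: [1.5, -0.6, 0.3]
opening: 1.001
finger_force: 0.0
```

```bash
python3 -m creep '[{"grip":1,"tx":0,"ty":0,"tz":2,"spin":0},{"grip":1,"tx":0,"ty":0,"tz":2,"spin":0},{"grip":1,"tx":0,"ty":0,"tz":1.3,"spin":0},{"grip":1,"tx":0,"ty":0,"tz":0,"spin":0},{"grip":1,"tx":0,"ty":0,"tz":0,"spin":0}]'
python3 -m creep '[{"grip":-1,"tx":0,"ty":0,"tz":0,"spin":0},{"grip":-1,"tx":0,"ty":0,"tz":0,"spin":0},{"grip":-1,"tx":0,"ty":0,"tz":0,"spin":0},{"grip":-1,"tx":0,"ty":0,"tz":0,"spin":0},{"grip":-1,"tx":0,"ty":0,"tz":0,"spin":0},{"grip":-1,"tx":0,"ty":0,"tz":0,"spin":0}]'
python3 -m creep '[{"grip":-1,"tx":0,"ty":0,"tz":-1,"spin":0},{"grip":-1,"tx":0,"ty":0,"tz":-3,"spin":0},{"grip":-1,"tx":0,"ty":0,"tz":-4,"spin":0},{"grip":-1,"tx":0,"ty":0,"tz":-4,"spin":0},{"grip":-1,"tx":0,"ty":0,"tz":-4,"spin":0},{"grip":-1,"tx":0,"ty":0,"tz":-1,"spin":0},{"grip":-1,"tx":0,"ty":0,"tz":0,"spin":0}]'
```

```text
clock: 16.1
tool_pos: [0.4377, -0.0485, 0.0381]
eef_rot: [0.71, 0.704, -0.001, 0.001]
contact_force: [0.3, -0.2, -0.3]
opening: 0.996
finger_force: 0.0
clock: 16.6
tool_pos: [0.4361, -0.0483, 0.0376]
eef_rot: [0.71, 0.704, -0.002, 0.0]
contact_force: [-1.5, 0.8, 3.9]
opening: 0.659
finger_force: 20.0
clock: 17.18
tool_pos: [0.4384, -0.0478, 0.2072]
eef_rot: [0.71, 0.704, 0.001, 0.003]
contact_force: [-0.1, -0.1, -2.0]
opening: 0.664
finger_force: 20.0
```

The descent stopped short at z 0.038, so the grip is only on the rim edge. I'll look.

Run:
```python
from h import *
p,d=optics.snapshot("side");S=r.get_state();print(S["tool_pos"],S["q"].round(3),blobs(p,"red"),proj("side",S["tool_pos"]))
cv2.imwrite("pics/g6.png",cv2.resize(p[140:320,200:440,::-1],(800,600),interpolation=2))
```

```text
[ 0.43723417 -0.04818714  0.20535841] [ 0.462  0.59  -0.713  2.123  0.647  0.654 -0.71 ] [(297.31833150384193, 197.55140870837906, 455.5), (372.96770472895037, 130.280276816609, 144.5)] [297.37802928 192.79086917]
```

View pics/g6.png

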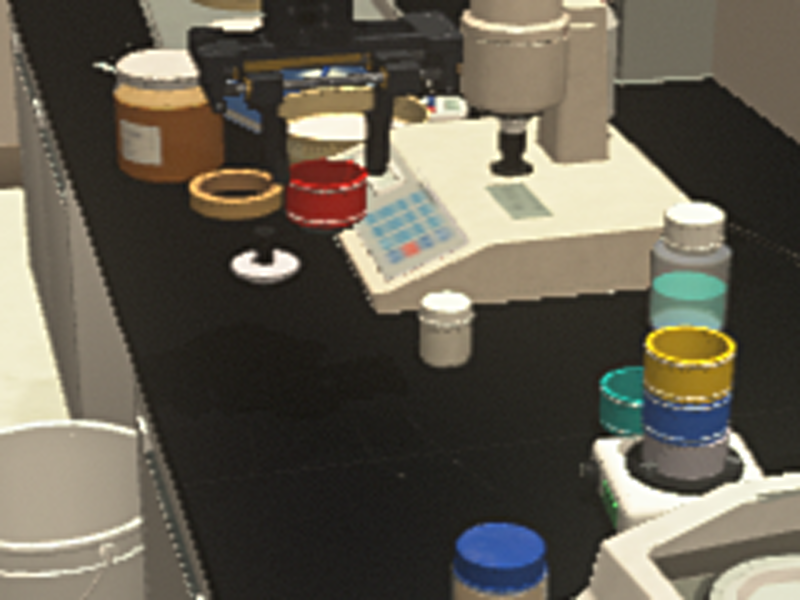

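Red is held only by its rim, with the top at about the fingertips (crop 327,190). I'll set it back down and regrip lower in smaller rows.

```bash
python3 -m creep '[{"grip":-1,"tx":0,"ty":0,"tz":3,"spin":0},{"grip":-1,"tx":0,"ty":0,"tz":3,"spin":0},{"grip":-1,"tx":0,"ty":0,"tz":3,"spin":0},{"grip":-1,"tx":0,"ty":0,"tz":3,"spin":0},{"grip":-1,"tx":0,"ty":0,"tz":0,"spin":0},{"grip":-1,"tx":0,"ty":0,"tz":0,"spin":0}]'
python3 -m creep '[{"grip":-1,"tx":0,"ty":0,"tz":1,"spin":0},{"grip":-1,"tx":0,"ty":0,"tz":1,"spin":0},{"grip":-1,"tx":0,"ty":0,"tz":0.5,"spin":0},{"grip":-1,"tx":0,"ty":0,"tz":0,"spin":0},{"grip":-1,"tx":0,"ty":0,"tz":0,"spin":0}]'
```

```text
clock: 17.73
tool_pos: [0.4345, -0.0478, 0.0829]
eef_rot: [0.709, 0.705, -0.004, -0.001]
contact_force: [1.3, 0.1, -0.8]
opening: 0.662
finger_force: 20.0
clock: 18.15
tool_pos: [0.437, -0.0479, 0.0605]
eef_rot: [0.71, 0.705, -0.001, 0.001]
contact_force: [0.4, -0.2, -2.2]
opening: 0.663
finger_force: 20.0
```

```bash
python3 -m creep '[{"grip":-1,"tx":0,"ty":0,"tz":1,"spin":0},{"grip":-1,"tx":0,"ty":0,"tz":0.8,"spin":0},{"grip":-1,"tx":0,"ty":0,"tz":0.4,"spin":0},{"grip":-1,"tx":0,"ty":0,"tz":0,"spin":0},{"grip":-1,"tx":0,"ty":0,"tz":0,"spin":0}]'
```

```text
clock: 18.57
tool_pos: [0.437, -0.0481, 0.0382]
eef_rot: [0.71, 0.704, -0.001, 0.001]
contact_force: [-0.6, -0.7, -1.2]
opening: 0.663
finger_force: 20.0
```

```bash
python3 -m creep '[{"grip":-1,"tx":0,"ty":0,"tz":0.1,"spin":0},{"grip":-1,"tx":0,"ty":0,"tz":0,"spin":0},{"grip":1,"tx":0,"ty":0,"tz":0,"spin":0},{"grip":1,"tx":0,"ty":0,"tz":0,"spin":0},{"grip":1,"tx":0,"ty":0,"tz":0,"spin":0},{"grip":1,"tx":0,"ty":0,"tz":0,"spin":0},{"grip":1,"tx":0,"ty":0,"tz":0,"spin":0}]'
python3 -m creep '[{"grip":1,"tx":0,"ty":-0.1,"tz":0.6,"spin":0},{"grip":1,"tx":0,"ty":0,"tz":0.6,"spin":0},{"grip":1,"tx":0,"ty":0,"tz":0.6,"spin":0},{"grip":1,"tx":0,"ty":0,"tz":0.4,"spin":0},{"grip":1,"tx":0,"ty":0,"tz":0,"spin":0},{"grip":1,"tx":0,"ty":0,"tz":0,"spin":0}]'
```

```text
clock: 19.15
tool_pos: [0.4365, -0.0483, 0.0366]
eef_rot: [0.71, 0.704, -0.001, 0.0]
contact_force: [0.0, -0.1, -0.6]
opening: 0.994
finger_force: 0.0
clock: 19.65
tool_pos: [0.4359, -0.0484, 0.0157]
eef_rot: [0.71, 0.704, -0.001, 0.001]
contact_force: [-0.3, -0.0, 0.1]
opening: 1.0
finger_force: 0.0
```

Now I'll close on red and check that it still stands upright as I lift.

```bash
python3 -m creep '[{"grip":-1,"tx":0,"ty":0,"tz":0,"spin":0},{"grip":-1,"tx":0,"ty":0,"tz":0,"spin":0},{"grip":-1,"tx":0,"ty":0,"tz":0,"spin":0},{"grip":-1,"tx":0,"ty":0,"tz":0,"spin":0},{"grip":-1,"tx":0,"ty":0,"tz":0,"spin":0},{"grip":-1,"tx":0,"ty":0,"tz":0,"spin":0}]'
python3 -m creep '[{"grip":-1,"tx":0,"ty":0,"tz":-1,"spin":0},{"grip":-1,"tx":0,"ty":0,"tz":-3,"spin":0},{"grip":-1,"tx":0,"ty":0,"tz":-4,"spin":0},{"grip":-1,"tx":0,"ty":0,"tz":-4,"spin":0},{"grip":-1,"tx":0,"ty":0,"tz":-4,"spin":0},{"grip":-1,"tx":0,"ty":0,"tz":-1,"spin":0},{"grip":-1,"tx":0,"ty":0,"tz":0,"spin":0}]'
python3 -m creep '[{"grip":-1,"tx":-2,"ty":2.5,"tz":0,"spin":0},{"grip":-1,"tx":-3,"ty":3,"tz":0,"spin":0},{"grip":-1,"tx":-3,"ty":3,"tz":0,"spin":0},{"grip":-1,"tx":-3,"ty":3,"tz":0,"spin":0},{"grip":-1,"tx":-3,"ty":3,"tz":0,"spin":0},{"grip":-1,"tx":-2.5,"ty":3,"tz":0,"spin":0},{"grip":-1,"tx":-2,"ty":2.5,"tz":0,"spin":0},{"grip":-1,"tx":0,"ty":0,"tz":0,"spin":0}]'
python3 -m creep '[{"grip":-1,"tx":0,"ty":0,"tz":0,"spin":0},{"grip":-1,"tx":0,"ty":0,"tz":0,"spin":0}]'
```

```text
clock: 20.15
tool_pos: [0.4363, -0.0483, 0.016]
eef_rot: [0.71, 0.704, -0.001, 0.001]
contact_force: [0.6, -0.7, 2.2]
opening: 0.679
finger_force: 20.0
clock: 20.73
tool_pos: [0.4427, -0.0507, 0.1407]
eef_rot: [0.712, 0.702, 0.003, 0.012]
contact_force: [0.7, 0.0, -1.4]
opening: 0.685
finger_force: 20.0
clock: 21.4
tool_pos: [0.647, -0.2384, 0.1489]
eef_rot: [0.713, 0.701, 0.007, 0.018]
contact_force: [4.0, -0.4, 23.4]
opening: 0.677
finger_force: 29.1
clock: 21.57
tool_pos: [0.6451, -0.2346, 0.149]
eef_rot: [0.711, 0.703, 0.008, 0.017]
contact_force: [2.5, 2.7, 21.7]
opening: 0.676
finger_force: 29.8
```

The lift came up short (0.141), so red touched the stack. I'll look before doing anything else.

Run:
```python
from h import *
p,d=optics.snapshot("side")
cv2.imwrite("pics/g7.png",cv2.resize(p[190:300,345:455,::-1],(600,600),interpolation=2))
for c in("red","yellow","blue"): print(c,[np.round(b,1) for b in blobs(p,c) if 380<b[0]<430])
```

```text
red [array([406.3, 233. , 511.5])]
yellow [array([427.4, 249.2, 460.5])]
blue [array([413.4, 258.9, 320. ])]
```

View pics/g7.png

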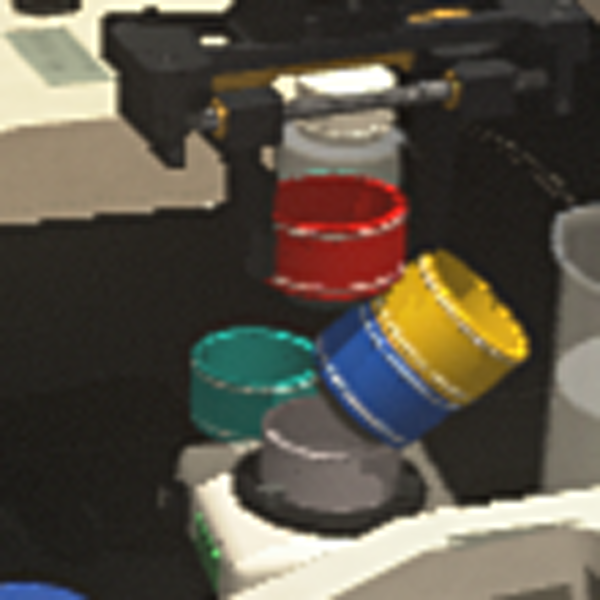

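Red struck the upper stack. Blue and yellow, still nested, are tilted about 40° toward +x on the pan rim, with yellow's near rim (crop 430,255) caught between red and the +x fingertip. Backing out slowly along the approach path should draw the pair back upright.

```bash
python3 -m creep '[{"grip":-1,"tx":0.1,"ty":-0.4,"tz":0,"spin":0},{"grip":-1,"tx":0.1,"ty":-0.4,"tz":0,"spin":0},{"grip":-1,"tx":0,"ty":0,"tz":0,"spin":0}]'
cat > look.py <<'E'
from h import *
import sys
p,d=optics.snapshot("side")
cv2.imwrite("pics/%s.png"%sys.argv[1],cv2.resize(p[190:300,345:455,::-1],(600,600),interpolation=2))
for c in("red","yellow","blue"): print(c,[np.round(b,1) for b in blobs(p,c) if 360<b[0]<450 and b[1]>200])
E
python3 look.py g8
```

```text
clock: 21.87
tool_pos: [0.6358, -0.2307, 0.1491]
eef_rot: [0.71, 0.704, 0.007, 0.016]
contact_force: [0.3, 3.7, 25.0]
opening: 0.677
finger_force: 32.6
red [array([401.8, 232.7, 509.5])]
yellow [array([424.4, 248.4, 471. ])]
blue [array([411.7, 259.2, 339.5])]
```

The pair is following back (yellow 427.4→424.4). I'll continue.

```bash
python3 -m creep '[{"grip":-1,"tx":0.1,"ty":-0.5,"tz":0,"spin":0},{"grip":-1,"tx":0.1,"ty":-0.5,"tz":0,"spin":0},{"grip":-1,"tx":0,"ty":0,"tz":0,"spin":0}]'
python3 look.py g9
```

```text
clock: 22.17
tool_pos: [0.6239, -0.2276, 0.1481]
eef_rot: [0.71, 0.704, 0.006, 0.014]
contact_force: [-3.0, 6.3, 26.0]
opening: 0.675
finger_force: 35.4
red [array([396.2, 233.1, 509. ])]
yellow [array([421. , 247.8, 497. ])]
blue [array([410.2, 260.1, 358. ])]
```

```bash
python3 -m creep '[{"grip":-1,"tx":0.1,"ty":-0.5,"tz":0,"spin":0},{"grip":-1,"tx":0.1,"ty":-0.5,"tz":0,"spin":0},{"grip":-1,"tx":0,"ty":0,"tz":0,"spin":0}]'
python3 look.py g10
```

```text
clock: 22.47
tool_pos: [0.611, -0.2254, 0.146]
eef_rot: [0.71, 0.704, 0.004, 0.012]
contact_force: [-5.4, 6.2, 22.5]
opening: 0.675
finger_force: 35.7
red [array([390.5, 234.1, 504. ])]
yellow [array([417.2, 247.8, 518. ])]
blue [array([408.2, 261.5, 343. ])]
```

```bash
python3 -m creep '[{"grip":-1,"tx":0,"ty":-0.5,"tz":0,"spin":0},{"grip":-1,"tx":0,"ty":-0.5,"tz":0,"spin":0},{"grip":-1,"tx":0,"ty":0,"tz":0,"spin":0}]'
python3 look.py g11
```

```text
clock: 22.77
tool_pos: [0.5977, -0.2286, 0.1421]
eef_rot: [0.711, 0.703, 0.0, 0.01]
contact_force: [-1.9, 0.7, -0.5]
opening: 0.674
finger_force: 19.7
red [array([385.5, 237. , 505. ])]
yellow [array([410.5, 249.4, 521.5])]
blue [array([406.6, 264.6, 302. ])]
```

```bash
python3 -m creep '[{"grip":-1,"tx":0,"ty":-0.5,"tz":0,"spin":0},{"grip":-1,"tx":0,"ty":-0.5,"tz":0,"spin":0},{"grip":-1,"tx":0,"ty":0,"tz":0,"spin":0}]'
python3 look.py g12
```

```text
clock: 23.07
tool_pos: [0.5873, -0.2299, 0.142]
eef_rot: [0.711, 0.703, 0.0, 0.01]
contact_force: [-0.8, 0.2, -1.2]
opening: 0.677
finger_force: 19.7
red [array([381.5, 237.6, 523. ])]
yellow [array([408.7, 249.3, 534. ])]
blue [array([406.2, 265.9, 284.5])]
```

The tool is free of load. I'll rise, settle, and measure the stack's tilt.

```bash
python3 -m creep '[{"grip":-1,"tx":0,"ty":0,"tz":-1,"spin":0},{"grip":-1,"tx":0,"ty":0,"tz":-2,"spin":0},{"grip":-1,"tx":0,"ty":0,"tz":-3,"spin":0},{"grip":-1,"tx":3,"ty":-3,"tz":-1,"spin":0},{"grip":-1,"tx":3,"ty":-3,"tz":0,"spin":0},{"grip":-1,"tx":3,"ty":-2,"tz":0,"spin":0},{"grip":-1,"tx":0,"ty":0,"tz":0,"spin":0}]'
python3 look.py g13
python3 - <<'E'
from h import *
print(proj("side",np.array([.6467,-.235,.118])))
for n in("side","top"):
    p,d=optics.snapshot(n);P=cloud(n,d)
    Q=P[(np.hypot(P[...,0]-.65,P[...,1]+.235)<.07)&(P[...,2]>.12)&(P[...,2]<.165)]
    a,b=np.percentile(Q,[1,99],axis=0);print(n,len(Q),((a+b)/2).round(4),(b-a).round(4),a[2],b[2])
E
```

```text
clock: 23.7
tool_pos: [0.5067, -0.1326, 0.2117]
eef_rot: [0.708, 0.706, 0.001, 0.009]
contact_force: [-0.6, 0.7, -0.8]
opening: 0.675
finger_force: 19.7
red []
yellow [array([408.5, 249.1, 552. ])]
blue [array([406.7, 265.8, 271.5])]
[405.97344975 248.73095921]
side 303 [ 0.6489 -0.2402  0.1275] [0.0583 0.0625 0.0146] 0.12015901785013963 0.13477339928006174
top 139 [ 0.6518 -0.2387  0.1296] [0.0575 0.0591 0.0185] 0.12033741166418616 0.13883781304817083
```

View pics/g13.png

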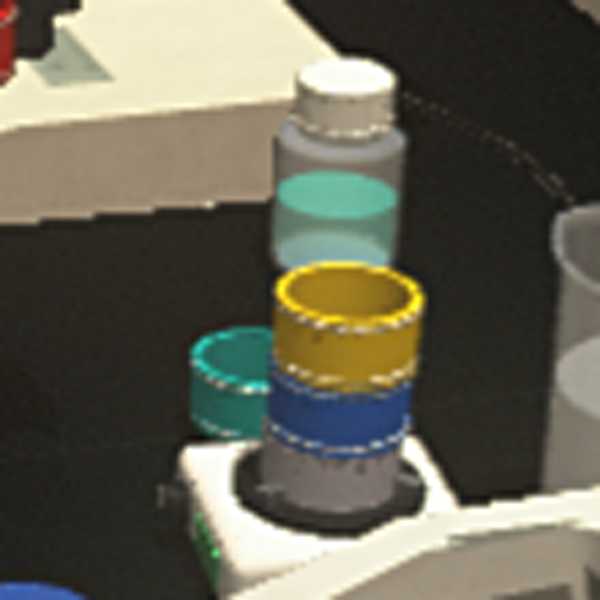

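The pair dropped back upright: yellow rim at crop (350,295), z 0.135 as before, with the centre shifted a few mm to about (.6504,-.2395). I'll move red above it, staying high, and measure how it sits in the hand.

```bash
python3 -m creep '[{"grip":-1,"tx":-2,"ty":2.5,"tz":0,"spin":0},{"grip":-1,"tx":-2.2,"ty":3,"tz":0,"spin":0},{"grip":-1,"tx":-2.2,"ty":3,"tz":0,"spin":0},{"grip":-1,"tx":-2.2,"ty":3,"tz":0,"spin":0},{"grip":-1,"tx":-2,"ty":2.5,"tz":0,"spin":0},{"grip":-1,"tx":0,"ty":0,"tz":0,"spin":0},{"grip":-1,"tx":0,"ty":0,"tz":0,"spin":0},{"grip":-1,"tx":0,"ty":0,"tz":0,"spin":0}]'
cat > m.py <<'E'
from h import *
import sys
c,x0,y0=sys.argv[1],360,170
p,d=optics.snapshot("side");S=r.get_state();t=S["tool_pos"];P=cloud("side",d)
for b in blobs(p,c):
    if 380<b[0]<430: print(c,np.round(b,1),"pred",proj("side",t+[0,0,.0077]).round(1))
Q=P[(np.hypot(P[...,0]-t[0],P[...,1]-t[1])<.05)&(P[...,2]>t[2]-.03)&(P[...,2]<t[2]+.035)]
h=cv2.cvtColor(p,cv2.COLOR_RGB2HSV)
m=np.zeros(h.shape[:2],bool)
for a,b in H[c]: m|=cv2.inRange(h,(a,110,60),(b,255,255))>0
Q=P[m&(np.hypot(P[...,0]-t[0],P[...,1]-t[1])<.06)&(abs(P[...,2]-t[2])<.06)]
a,b=np.percentile(Q,[1,99],axis=0);print("tcp",t.round(4),"mid",((a+b)/2).round(4),"z",a[2].round(4),b[2].round(4),"size",(b-a).round(3))
for k in (0,1): # tilt: top-rim height along x, y
    for s in(-1,1):
        A=Q[(Q[:,k]-(a[k]+b[k])/2)*s>.015]; print("xy"[k],s,np.percentile(A[:,2],[2,98]).round(4))
E
python3 m.py red
```

```text
clock: 24.52
tool_pos: [0.6492, -0.2473, 0.2135]
eef_rot: [0.712, 0.702, 0.001, 0.01]
contact_force: [0.2, 0.0, -1.3]
opening: 0.677
finger_force: 19.7
red [412.5 208.3 537. ] pred [412.  208.2]
tcp [ 0.6489 -0.2466  0.2138] mid [ 0.6488 -0.2437  0.2198] z 0.2021 0.2374 size [0.057 0.064 0.035]
x -1 [0.2042 0.2363]
x 1 [0.2077 0.2371]
y -1 [0.2042 0.2374]
y 1 [0.2175 0.2359]
```

Red sits level in the hand. I'll shift +y 5 mm and lower to just above the stack.

```bash
python3 -m creep '[{"grip":-1,"tx":0.5,"ty":0.1,"tz":1.5,"spin":0},{"grip":-1,"tx":0,"ty":0,"tz":2,"spin":0},{"grip":-1,"tx":0,"ty":0,"tz":1.5,"spin":0},{"grip":-1,"tx":0,"ty":0,"tz":0.5,"spin":0},{"grip":-1,"tx":0,"ty":0,"tz":0,"spin":0},{"grip":-1,"tx":0,"ty":0,"tz":0,"spin":0}]'
python3 m.py red; python3 m.py yellow
```

```text
clock: 25.07
tool_pos: [0.6515, -0.2426, 0.1594]
eef_rot: [0.711, 0.703, 0.001, 0.011]
contact_force: [0.0, 1.0, 0.2]
opening: 0.673
finger_force: 19.7
red [411.3 229.9 503.5] pred [411.  229.9]
tcp [ 0.652  -0.2426  0.16  ] mid [ 0.6509 -0.239   0.1671] z 0.1502 0.184 size [0.056 0.063 0.034]
x -1 [0.1513 0.1826]
x 1 [0.1551 0.1838]
y -1 [0.1503 0.1832]
y 1 [0.1612 0.1815]
yellow [408.4 250.1 500. ] pred [411.  229.7]
tcp [ 0.6522 -0.2426  0.1603] mid [ 0.6491 -0.2394  0.1176] z 0.1012 0.134 size [0.058 0.062 0.033]
x -1 [0.1046 0.134 ]
x 1 [0.105  0.1335]
y -1 [0.1024 0.1338]
y 1 [0.1084 0.1316]
```

```bash
python3 -m creep '[{"grip":-1,"tx":0,"ty":-0.2,"tz":0.4,"spin":0},{"grip":-1,"tx":0,"ty":0,"tz":0.4,"spin":0},{"grip":-1,"tx":0,"ty":0,"tz":0.4,"spin":0},{"grip":-1,"tx":0,"ty":0,"tz":0.3,"spin":0},{"grip":-1,"tx":0,"ty":0,"tz":0,"spin":0},{"grip":-1,"tx":0,"ty":0,"tz":0,"spin":0}]'
```

```text
clock: 25.67
tool_pos: [0.6497, -0.2428, 0.1438]
eef_rot: [0.711, 0.703, 0.001, 0.011]
contact_force: [-0.2, 0.6, -0.9]
opening: 0.673
finger_force: 19.7
```

```bash
python3 -m creep '[{"grip":-1,"tx":0,"ty":0,"tz":0.1,"spin":0},{"grip":-1,"tx":0,"ty":0,"tz":0.1,"spin":0},{"grip":-1,"tx":0,"ty":0,"tz":0,"spin":0}]'
python3 -m creep '[{"grip":-1,"tx":0,"ty":0,"tz":0.1,"spin":0},{"grip":-1,"tx":0,"ty":0,"tz":0,"spin":0}]'; python3 m.py red
```

```text
clock: 25.92
tool_pos: [0.65, -0.243, 0.1429]
eef_rot: [0.711, 0.703, 0.001, 0.011]
contact_force: [-1.1, -1.1, 3.0]
opening: 0.676
finger_force: 19.7
clock: 26.08
tool_pos: [0.6501, -0.2431, 0.1426]
eef_rot: [0.711, 0.703, 0.001, 0.011]
contact_force: [-2.5, 0.4, 8.5]
opening: 0.673
finger_force: 19.7
red [410.1 236.7 489.5] pred [409.7 237.1]
tcp [ 0.65   -0.2431  0.1426] mid [ 0.6492 -0.2402  0.1513] z 0.135 0.1677 size [0.058 0.062 0.033]
x -1 [0.1354 0.1672]
x 1 [0.1418 0.168 ]
y -1 [0.135  0.1673]
y 1 [0.1435 0.1654]
```

Red is seated (rim 0.167). I'll release, rise well clear and measure.

```bash
python3 -m creep '[{"grip":-1,"tx":0,"ty":0,"tz":-0.1,"spin":0},{"grip":1,"tx":0,"ty":0,"tz":0,"spin":0},{"grip":1,"tx":0,"ty":0,"tz":0,"spin":0},{"grip":1,"tx":0,"ty":0,"tz":0,"spin":0},{"grip":1,"tx":0,"ty":0,"tz":0,"spin":0}]'
python3 -m creep '[{"grip":1,"tx":0,"ty":0,"tz":-2,"spin":0},{"grip":1,"tx":0,"ty":0,"tz":-3,"spin":0},{"grip":1,"tx":0,"ty":0,"tz":-3,"spin":0},{"grip":1,"tx":0,"ty":0,"tz":0,"spin":0},{"grip":1,"tx":0,"ty":0,"tz":0,"spin":0}]'
cat > stk.py <<'E'
from h import *
import sys
z=float(sys.argv[1])
for n in("side","top"):
    p,d=optics.snapshot(n);P=cloud(n,d)
    Q=P[(np.hypot(P[...,0]-.65,P[...,1]+.24)<.06)&(P[...,2]>z-.015)&(P[...,2]<z+.015)]
    if len(Q)<10: print(n,len(Q));continue
    a,b=np.percentile(Q,[1,99],axis=0);print(n,len(Q),((a+b)/2).round(4),(b-a).round(4),b[2].round(4))
    if n=="side":
        for c in("red","yellow","blue"): print(c,[np.round(k,1) for k in blobs(p,c) if 380<k[0]<430 and k[1]>200])
E
python3 stk.py .166
```

```text
clock: 26.55
tool_pos: [0.6497, -0.2428, 0.1417]
eef_rot: [0.711, 0.703, 0.001, 0.011]
contact_force: [0.1, -0.1, -0.0]
opening: 0.951
finger_force: 0.0
clock: 26.97
tool_pos: [0.6496, -0.2417, 0.2239]
eef_rot: [0.711, 0.703, 0.002, 0.012]
contact_force: [0.2, 0.3, -0.2]
opening: 1.0
finger_force: 0.0
side 322 [ 0.6483 -0.2401  0.159 ] [0.0583 0.0624 0.0156] 0.1668
red [array([409.1, 236.7, 545. ])]
yellow [array([408.7, 252.8, 348. ])]
blue [array([406.4, 265.9, 290. ])]
top 75 [ 0.651  -0.2255  0.1599] [0.0587 0.0323 0.0165] 0.1681
```

Stack is good. Now the lid at about (.453,.261).

```bash
python3 -m creep '[{"grip":1,"tx":3,"ty":-1.2,"tz":0,"spin":0},{"grip":1,"tx":4,"ty":-1.6,"tz":0,"spin":0},{"grip":1,"tx":4,"ty":-1.6,"tz":0,"spin":0},{"grip":1,"tx":4,"ty":-1.6,"tz":0,"spin":0},{"grip":1,"tx":4,"ty":-1.6,"tz":0,"spin":0},{"grip":1,"tx":4,"ty":-1.6,"tz":0,"spin":0},{"grip":1,"tx":4,"ty":-1.6,"tz":0,"spin":0},{"grip":1,"tx":4,"ty":-1.6,"tz":0,"spin":0}]'
python3 -m creep '[{"grip":1,"tx":4,"ty":-1.6,"tz":0,"spin":0},{"grip":1,"tx":4,"ty":-1.6,"tz":0,"spin":0},{"grip":1,"tx":4,"ty":-1.6,"tz":0,"spin":0},{"grip":1,"tx":4,"ty":-1.6,"tz":0,"spin":0},{"grip":1,"tx":3,"ty":-1,"tz":0,"spin":0},{"grip":1,"tx":0,"ty":0,"tz":0,"spin":0},{"grip":1,"tx":0,"ty":0,"tz":0,"spin":0}]'
```

```text
clock: 27.73
tool_pos: [0.5298, 0.0614, 0.2146]
eef_rot: [0.711, 0.703, 0.0, 0.01]
contact_force: [0.1, 1.3, -0.9]
opening: 1.0
finger_force: 0.0
clock: 28.32
tool_pos: [0.4605, 0.2476, 0.2113]
eef_rot: [0.71, 0.705, 0.0, 0.01]
contact_force: [0.4, 0.1, 0.2]
opening: 0.999
finger_force: 0.0
```

```bash
python3 -m creep '[{"grip":1,"tx":1.3,"ty":-0.7,"tz":2,"spin":0},{"grip":1,"tx":0,"ty":0,"tz":2.5,"spin":0},{"grip":1,"tx":0,"ty":0,"tz":2.5,"spin":0},{"grip":1,"tx":0,"ty":0,"tz":2.5,"spin":0},{"grip":1,"tx":0,"ty":0,"tz":2,"spin":0},{"grip":1,"tx":0,"ty":0,"tz":0,"spin":0},{"grip":1,"tx":0,"ty":0,"tz":0,"spin":0}]'
python3 - <<'E'
from h import *
p,d=optics.snapshot("side");P=cloud("side",d)
for z0,z1 in((.006,.016),(.028,.047)):
    Q=P[(np.hypot(P[...,0]-.453,P[...,1]-.26)<.045)&(P[...,2]>z0)&(P[...,2]<z1)]
    a,b=np.percentile(Q,[1,99],axis=0);print(len(Q),((a+b)/2).round(4),(b-a).round(4))
E
```

```text
clock: 28.9
tool_pos: [0.4569, 0.2553, 0.096]
eef_rot: [0.712, 0.702, -0.001, 0.011]
contact_force: [0.1, -0.1, 0.1]
opening: 1.002
finger_force: 0.0
128 [0.4496 0.2572 0.0106] [0.0562 0.0552 0.0088]
37 [0.4516 0.2603 0.0369] [0.0201 0.021  0.0165]
```

```bash
python3 -m creep '[{"grip":1,"tx":0.5,"ty":-0.4,"tz":1,"spin":0},{"grip":1,"tx":0,"ty":0,"tz":1,"spin":0},{"grip":1,"tx":0,"ty":0,"tz":1,"spin":0},{"grip":1,"tx":0,"ty":0,"tz":1,"spin":0},{"grip":1,"tx":0,"ty":0,"tz":0,"spin":0},{"grip":1,"tx":0,"ty":0,"tz":0,"spin":0}]'
```

```text
clock: 29.45
tool_pos: [0.4538, 0.2615, 0.0565]
eef_rot: [0.711, 0.703, 0.001, 0.011]
contact_force: [0.3, -0.0, 0.7]
opening: 0.998
finger_force: 0.0
```

```bash
python3 -m creep '[{"grip":1,"tx":-0.1,"ty":0,"tz":1,"spin":0},{"grip":1,"tx":0,"ty":0,"tz":1,"spin":0},{"grip":1,"tx":0,"ty":0,"tz":1,"spin":0},{"grip":1,"tx":0,"ty":0,"tz":0.7,"spin":0},{"grip":1,"tx":0,"ty":0,"tz":0.3,"spin":0},{"grip":1,"tx":0,"ty":0,"tz":0,"spin":0},{"grip":1,"tx":0,"ty":0,"tz":0,"spin":0}]'
```

```text
clock: 30.03
tool_pos: [0.4544, 0.2606, 0.0168]
eef_rot: [0.711, 0.703, 0.001, 0.011]
contact_force: [0.7, -0.3, 0.0]
opening: 0.997
finger_force: 0.0
```

```bash
python3 -m creep '[{"grip":-1,"tx":0,"ty":0,"tz":0,"spin":0},{"grip":-1,"tx":0,"ty":0,"tz":0,"spin":0},{"grip":-1,"tx":0,"ty":0,"tz":0,"spin":0},{"grip":-1,"tx":0,"ty":0,"tz":0,"spin":0},{"grip":-1,"tx":0,"ty":0,"tz":0,"spin":0},{"grip":-1,"tx":0,"ty":0,"tz":0,"spin":0},{"grip":-1,"tx":0,"ty":0,"tz":0,"spin":0},{"grip":-1,"tx":0,"ty":0,"tz":0,"spin":0}]' 20
python3 -m creep '[{"grip":-1,"tx":0,"ty":0,"tz":0,"spin":0},{"grip":-1,"tx":0,"ty":0,"tz":0,"spin":0},{"grip":-1,"tx":0,"ty":0,"tz":0,"spin":0},{"grip":-1,"tx":0,"ty":0,"tz":0,"spin":0}]'
```

```text
clock: 30.7
tool_pos: [0.4546, 0.2605, 0.017]
eef_rot: [0.711, 0.703, 0.001, 0.011]
contact_force: [0.2, 0.0, 0.1]
opening: 0.42
finger_force: 0.0
clock: 31.03
tool_pos: [0.4546, 0.2604, 0.0169]
eef_rot: [0.711, 0.703, 0.001, 0.011]
contact_force: [0.1, 0.6, -0.9]
opening: 0.202
finger_force: 19.5
```

Gripped on the knob's neck (18 mm). I'll lift high and check the height before traversing.

```bash
python3 -m creep '[{"grip":-1,"tx":0,"ty":0,"tz":-1,"spin":0},{"grip":-1,"tx":0,"ty":0,"tz":-3,"spin":0},{"grip":-1,"tx":0,"ty":0,"tz":-3,"spin":0},{"grip":-1,"tx":0,"ty":0,"tz":-3,"spin":0},{"grip":-1,"tx":0,"ty":0,"tz":-3,"spin":0},{"grip":-1,"tx":0,"ty":0,"tz":-3,"spin":0},{"grip":-1,"tx":0,"ty":0,"tz":-3,"spin":0},{"grip":-1,"tx":0,"ty":0,"tz":-3,"spin":0}]' 30
python3 -m creep '[{"grip":-1,"tx":0,"ty":0,"tz":-2,"spin":0},{"grip":-1,"tx":0,"ty":0,"tz":0,"spin":0},{"grip":-1,"tx":0,"ty":0,"tz":0,"spin":0}]'
```

```text
clock: 31.7
tool_pos: [0.4501, 0.2629, 0.2391]
eef_rot: [0.711, 0.703, 0.001, 0.011]
contact_force: [1.1, 0.6, -0.8]
opening: 0.202
finger_force: 29.2
clock: 31.95
tool_pos: [0.4506, 0.2636, 0.2581]
eef_rot: [0.711, 0.703, 0.002, 0.011]
contact_force: [0.1, -1.0, -1.8]
opening: 0.202
finger_force: 29.2
```

```bash
python3 -m creep '[{"grip":-1,"tx":-2.5,"ty":1,"tz":0,"spin":0},{"grip":-1,"tx":-3.5,"ty":1.4,"tz":0,"spin":0},{"grip":-1,"tx":-3.5,"ty":1.4,"tz":0,"spin":0},{"grip":-1,"tx":-3.5,"ty":1.4,"tz":0,"spin":0},{"grip":-1,"tx":-3.5,"ty":1.4,"tz":0,"spin":0},{"grip":-1,"tx":-3.5,"ty":1.4,"tz":0,"spin":0},{"grip":-1,"tx":-3.5,"ty":1.4,"tz":0,"spin":0},{"grip":-1,"tx":-3.5,"ty":1.4,"tz":0,"spin":0}]'
python3 -m creep '[{"grip":-1,"tx":-3.5,"ty":1.4,"tz":0,"spin":0},{"grip":-1,"tx":-3.5,"ty":1.4,"tz":0,"spin":0},{"grip":-1,"tx":-3.5,"ty":1.4,"tz":0,"spin":0},{"grip":-1,"tx":-2.5,"ty":1.2,"tz":0,"spin":0},{"grip":-1,"tx":0,"ty":0,"tz":0,"spin":0},{"grip":-1,"tx":0,"ty":0,"tz":0,"spin":0}]'
```

```text
clock: 32.62
tool_pos: [0.5543, -0.0099, 0.2607]
eef_rot: [0.711, 0.703, -0.0, 0.01]
contact_force: [1.3, 0.4, -0.8]
opening: 0.198
finger_force: 29.2
clock: 33.12
tool_pos: [0.6066, -0.1402, 0.2626]
eef_rot: [0.713, 0.702, 0.0, 0.009]
contact_force: [0.6, 0.1, -0.3]
opening: 0.199
finger_force: 29.2
```

```bash
python3 -m creep '[{"grip":-1,"tx":-3,"ty":1.4,"tz":0,"spin":0},{"grip":-1,"tx":-3,"ty":1.4,"tz":0,"spin":0},{"grip":-1,"tx":-2.5,"ty":1,"tz":0,"spin":0},{"grip":-1,"tx":-1.5,"ty":0.5,"tz":0,"spin":0},{"grip":-1,"tx":0,"ty":0,"tz":0,"spin":0},{"grip":-1,"tx":0,"ty":0,"tz":0,"spin":0},{"grip":-1,"tx":0,"ty":0,"tz":0,"spin":0}]'
cat > lid.py <<'E'
from h import *
for n in("side","top"):
    p,d=optics.snapshot(n);t=r.get_state()["tool_pos"];P=cloud(n,d)
    m=(p.min(2)>140)  # bright aluminium disc
    Q=P[m&(np.hypot(P[...,0]-t[0],P[...,1]-t[1])<.05)&(abs(P[...,2]-(t[2]-.007))<.02)]
    if len(Q)<10: print(n,len(Q));continue
    a,b=np.percentile(Q,[1,99],axis=0);print(n,len(Q),"tcp",t.round(4),"lid",((a+b)/2).round(4),(b-a).round(4),"z",a[2].round(4),b[2].round(4))
    for k in (0,1):
        for s in(-1,1): print("xy"[k],s,np.median(Q[(Q[:,k]-(a[k]+b[k])/2)*s>.012][:,2]).round(4))
E
python3 lid.py; python3 stk.py .166
```

```text
clock: 33.7
tool_pos: [0.649, -0.2352, 0.2665]
eef_rot: [0.71, 0.704, 0.002, 0.009]
contact_force: [-0.2, -0.1, 0.2]
opening: 0.198
finger_force: 29.2
side 65 tcp [ 0.6491 -0.2352  0.2669] lid [ 0.6474 -0.2491  0.261 ] [0.0444 0.0256 0.0048] z 0.2586 0.2634
x -1 0.2621
x 1 0.2601
y -1 0.2618
y 1 0.2608
top 2
side 314 [ 0.6488 -0.2399  0.159 ] [0.0577 0.0617 0.0155] 0.1667
red [array([409.1, 236.7, 543. ])]
yellow [array([409.2, 252.7, 343.5])]
blue [array([406.2, 265.9, 284.5])]
top 65 [ 0.6488 -0.2273  0.1603] [0.0544 0.0356 0.0174] 0.169
```

```bash
python3 -m creep '[{"grip":-1,"tx":-0.5,"ty":0.1,"tz":1.5,"spin":0},{"grip":-1,"tx":0,"ty":0,"tz":2,"spin":0},{"grip":-1,"tx":0,"ty":0,"tz":2,"spin":0},{"grip":-1,"tx":0,"ty":0,"tz":1,"spin":0},{"grip":-1,"tx":0,"ty":0,"tz":0.5,"spin":0},{"grip":-1,"tx":0,"ty":0,"tz":0,"spin":0},{"grip":-1,"tx":0,"ty":0,"tz":0,"spin":0}]'
python3 lid.py|grep tcp
```

```text
clock: 34.48
tool_pos: [0.652, -0.2445, 0.1975]
eef_rot: [0.711, 0.703, 0.002, 0.011]
contact_force: [0.1, 0.3, 0.3]
opening: 0.204
finger_force: 29.2
side 73 tcp [ 0.6524 -0.2445  0.1981] lid [ 0.6505 -0.2596  0.192 ] [0.0419 0.028  0.006 ] z 0.189 0.195
```

```bash
python3 -m creep '[{"grip":-1,"tx":0.35,"ty":-0.2,"tz":0,"spin":0},{"grip":-1,"tx":0,"ty":0,"tz":0.5,"spin":0},{"grip":-1,"tx":0,"ty":0,"tz":0.4,"spin":0},{"grip":-1,"tx":0,"ty":0,"tz":0.4,"spin":0},{"grip":-1,"tx":0,"ty":0,"tz":0.3,"spin":0},{"grip":-1,"tx":0,"ty":0,"tz":0,"spin":0},{"grip":-1,"tx":0,"ty":0,"tz":0,"spin":0}]'
```

```text
clock: 35.17
tool_pos: [0.6497, -0.2413, 0.1806]
eef_rot: [0.711, 0.703, 0.001, 0.01]
contact_force: [-0.8, 0.0, -1.2]
opening: 0.199
finger_force: 29.2
```

```bash
python3 -m creep '[{"grip":-1,"tx":0,"ty":0,"tz":0.2,"spin":0},{"grip":-1,"tx":0,"ty":0,"tz":0.1,"spin":0},{"grip":-1,"tx":0,"ty":0,"tz":0,"spin":0},{"grip":-1,"tx":0,"ty":0,"tz":0,"spin":0}]'
python3 -m creep '[{"grip":-1,"tx":0,"ty":0,"tz":0.1,"spin":0},{"grip":-1,"tx":0,"ty":0,"tz":0,"spin":0},{"grip":-1,"tx":0,"ty":0,"tz":0,"spin":0}]'; python3 lid.py
```

```text
clock: 35.5
tool_pos: [0.65, -0.2413, 0.178]
eef_rot: [0.711, 0.703, 0.001, 0.011]
contact_force: [-1.4, 0.2, -0.8]
opening: 0.2
finger_force: 29.2
clock: 35.75
tool_pos: [0.6501, -0.2413, 0.1771]
eef_rot: [0.711, 0.703, 0.001, 0.011]
contact_force: [-0.1, 0.3, -0.8]
opening: 0.201
finger_force: 29.2
side 75 tcp [ 0.6501 -0.2413  0.1771] lid [ 0.6482 -0.2568  0.1717] [0.0447 0.0268 0.0056] z 0.1689 0.1744
x -1 0.1719
x 1 0.1714
y -1 0.1732
y 1 0.1711
top 5
```

```bash
python3 -m creep '[{"grip":-1,"tx":0,"ty":0,"tz":0.1,"spin":0},{"grip":-1,"tx":0,"ty":0,"tz":0,"spin":0},{"grip":-1,"tx":0,"ty":0,"tz":0,"spin":0}]'
python3 -m creep '[{"grip":-1,"tx":0,"ty":0,"tz":0.1,"spin":0},{"grip":-1,"tx":0,"ty":0,"tz":0,"spin":0},{"grip":-1,"tx":0,"ty":0,"tz":0,"spin":0}]'
```

```text
clock: 36.1
tool_pos: [0.6504, -0.2414, 0.1766]
eef_rot: [0.711, 0.703, 0.002, 0.011]
contact_force: [-1.1, -0.5, 3.1]
opening: 0.199
finger_force: 29.0
clock: 36.35
tool_pos: [0.6508, -0.2414, 0.1763]
eef_rot: [0.711, 0.703, 0.002, 0.012]
contact_force: [-0.4, 0.1, 6.6]
opening: 0.197
finger_force: 28.9
```

Seated with about 6 N. I'll release gently and rise.

```bash
python3 -m creep '[{"grip":-1,"tx":0,"ty":0,"tz":-0.1,"spin":0},{"grip":0,"tx":0,"ty":0,"tz":0,"spin":0},{"grip":0,"tx":0,"ty":0,"tz":0,"spin":0},{"grip":0,"tx":0,"ty":0,"tz":0,"spin":0},{"grip":0,"tx":0,"ty":0,"tz":0,"spin":0},{"grip":0,"tx":0,"ty":0,"tz":0,"spin":0}]'
python3 -m creep '[{"grip":0,"tx":0,"ty":0,"tz":-1,"spin":0},{"grip":0,"tx":0,"ty":0,"tz":-2,"spin":0},{"grip":0,"tx":0,"ty":0,"tz":-3,"spin":0},{"grip":0,"tx":0,"ty":0,"tz":-3,"spin":0},{"grip":0,"tx":0,"ty":0,"tz":0,"spin":0}]'
python3 -m creep '[{"grip":0,"tx":3,"ty":-3,"tz":0,"spin":0},{"grip":0,"tx":3,"ty":-3,"tz":0,"spin":0},{"grip":0,"tx":3,"ty":-3,"tz":0,"spin":0},{"grip":0,"tx":3,"ty":-3,"tz":0,"spin":0},{"grip":0,"tx":0,"ty":0,"tz":0,"spin":0},{"grip":0,"tx":0,"ty":0,"tz":0,"spin":0}]'
python3 - <<'E'
from h import *
p,d=optics.snapshot("side");q,e=optics.snapshot("top")
cv2.imwrite("pics/end.png",np.hstack([cv2.resize(p[175:335,330:450,::-1],(450,600),interpolation=2),cv2.resize(q[160:300,400:480,::-1],(343,600))]))
for n,dd in(("side",d),("top",e)):
    P=cloud(n,dd)
    for nm,(x,y),z0,z1 in(("disc",(.65,-.24),.162,.185),("knob",(.65,-.24),.19,.22),("jar",(.474,-.36),.06,.09),("pot",(.56,.053),.04,.065),("tape",(.46,.44),.008,.03)):
        Q=P[(np.hypot(P[...,0]-x,P[...,1]-y)<.055)&(P[...,2]>z0)&(P[...,2]<z1)]
        if len(Q)>5: a,b=np.percentile(Q,[1,99],axis=0);print(n,nm,((a+b)/2).round(4),(b-a).round(4),b[2].round(4))
        if nm=="disc" and n=="top": A=np.c_[Q[:,:2]-Q[:,:2].mean(0),np.ones(len(Q))];print("tilt",np.linalg.lstsq(A,Q[:,2],rcond=None)[0])
E
```

```text
clock: 36.85
tool_pos: [0.6498, -0.2413, 0.1756]
eef_rot: [0.711, 0.703, 0.001, 0.01]
contact_force: [0.3, 0.5, -1.1]
opening: 0.499
finger_force: 0.0
clock: 37.27
tool_pos: [0.652, -0.2396, 0.2736]
eef_rot: [0.711, 0.703, 0.005, 0.015]
contact_force: [0.7, 0.9, 1.3]
opening: 0.498
finger_force: 0.0
clock: 37.77
tool_pos: [0.5303, -0.1192, 0.2631]
eef_rot: [0.709, 0.705, 0.001, 0.011]
contact_force: [0.7, -0.9, 0.2]
opening: 0.504
finger_force: 0.0
side disc [ 0.648  -0.2415  0.1726] [0.0569 0.0565 0.0202] 0.1827
side knob [ 0.6483 -0.2402  0.1978] [0.0198 0.02   0.0131] 0.2044
side jar [ 0.4716 -0.3625  0.0686] [0.0512 0.0522 0.0164] 0.0767
side pot [0.5572 0.0483 0.0485] [0.0398 0.0378 0.0148] 0.0559
side tape [0.4584 0.4443 0.014 ] [0.0855 0.0947 0.0115] 0.0198
top disc [ 0.6511 -0.2389  0.1704] [0.0561 0.057  0.0133] 0.177
tilt [-0.01384392  0.01887361  0.16978555]
top knob [ 0.6501 -0.239   0.2021] [0.0182 0.019  0.0127] 0.2085
top jar [ 0.4764 -0.3617  0.0713] [0.0506 0.0501 0.0176] 0.0801
top pot [0.5622 0.0547 0.0493] [0.0379 0.038  0.0161] 0.0573
top tape [0.4639 0.4462 0.0152] [0.0852 0.0872 0.0139] 0.0221
```

View pics/end.png

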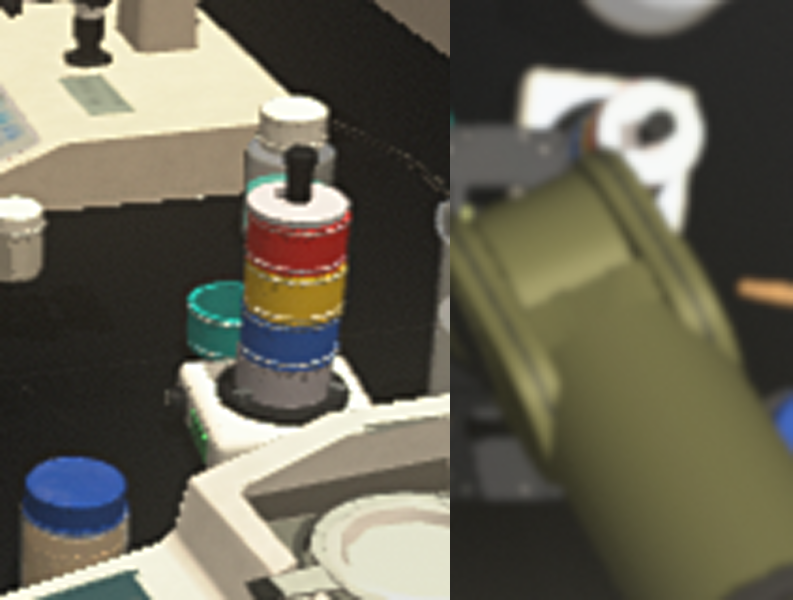

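The stack is complete and level: the knob top is at z 0.204 as expected, and the bystanders haven't moved. Handing in.

```bash
python3 -c "
from plant import workorder
print(workorder.finish_job())"
```

```text
the job is handed in; nothing more can be done
None
```

The stack stands on the shaker in the order asked (blue, yellow, red, lid), seated, level and released, with jar, pot and tape undisturbed, and was handed in at about 38 s; on the way, red struck the stack and tilted blue and yellow about 40°, but both dropped back into place before I went on.

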